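Free and remove the access panel of an instrument case

TASK

Stand the screwdriver up in its holder so that you can take it again by the end of its handle, then use it to turn both brass fasteners a quarter turn anticlockwise to their stops. Put the screwdriver back upright in the holder, lift the blue panel off the case and lay it flat, handle up, on the middle of the green mat, lowering it rather than dropping it. Turn the fasteners with the screwdriver only, never with the fingers, and leave the multimeter, the parts tray and the spool where they are.

Things in the scene. Friction and masses are not known exactly. Their poses are not given: they have to be found in the camera images.
- screwdriver: Screwdriver, 90 g, 166 mm long: red handle 26 mm square, 90 long; steel shaft 8 thick; blade 14 wide, 3 thick. Own +x runs from tip to butt; origin at the shoulder (handle meets shaft), 13 mm in -z from the long axis. Butt at x = 90, tip at x = -76, balance near x = 29. Blade width and the butt's yellow stripe run along own y. Starts level in the rest, own z up, long axis 63 mm above the desk.
- driver_tip (a point): centre of the screwdriver's blade end, on its long axis
- driver_butt (a point): centre of the butt end of the screwdriver's handle, on its long axis
- rest: Fixed wooden tool rest, 200 x 70 mm base, origin under its centre, x along its length. Notched posts, each 14 mm long: at x = +78 (48 mm wide, 60 high) under the handle near its butt, at x = -30 (36 wide, 69 high) under the shaft. Screwdriver starts with its shoulder at the rest's x = 0, butt to +x, so its handle is clear from x = 0 to 71 mm. Its +x points roughly away from the robot.
- holder_mouth (a point): Middle of the top rim, 85 mm above the desk, of the fixed upright screwdriver holder: grey tube 40 mm across, round bore 20 mm wide, its floor 7 mm above the desk; dark foot 72 mm across. With the shaft in the bore the shoulder rests on the rim: the screwdriver stands tip down, butt 175 mm above the desk, free to face any way.
- case_top (a point): centre of the top rim of the fixed aluminium instrument case, on which the panel rests, 55 mm above the desk. Case 140 (x) x 220 (y) mm; a 4 mm high lip surrounds the panel with 2.5 mm play. Axes are the case's own.
- fastener_left_slot (a point): Mouth of the slot of the brass fastener at the case's y = +75 mm, on its turning axis, 70.5 mm above the desk. Head: bar 36 x 16 mm, 10 high; the slot runs the length of the bar, open at the ends, 6 mm wide (its top 3 mm flared to 12), 7 deep. Own x axis runs along the slot and turns with the head.
- fastener_right_slot (a point): the same for the fastener at the case's y = -75 mm
- fastener_left (a joint): Turn of the left fastener, rad: 0 locked (bar along the case's y, across its hole); grows anticlockwise from above to a stop at 1.571, free (bar along the case's x, in line with the hole). The panel clears it above about 1.4. Friction 0.06 N m; stays where left. The blade has about 12 degrees of play each way in the slot.
- fastener_right (a joint): the same for the right fastener
- panel: blue access panel 126 (x) x 206 (y) x 4 mm, about 250 g, lying loose on the case's rim; origin at the centre of its underside, axes as the case. Two rectangular holes, 46 (x) x 24 (y) mm at y = +75 and -75 mm, around the fasteners.
- panel_handle (a point): centre of the black bridge handle's grip bar, 34 mm above the panel's underside: bar 12 (x) x 70 (y) x 12 mm, its legs under it at y = +30 and -30 mm; the bar's top is 40 mm above the panel's underside
- mat_top (a point): centre of the top of the fixed green mat, 180 (x) x 240 (y) mm, 3 mm thick; axes are the mat's own
- multimeter: dark multimeter 150 x 80 x 38 mm lying on the desk, to be left alone; origin under its centre
- parts_tray: white open tray 90 x 70 x 25 mm, to be left alone; origin under its centre
- spool: steel-grey spool 52 mm across, 40 mm high, standing on the desk, to be left alone; origin under its centre
Mind the look-alikes: they are no part of the job. Several things have the shape of the screwdriver; the one meant has the colours described above. There is more than one size of the panel; the one meant has the size given above.

How it is judged (in metres and radians):
On the way, in this order (a step that is already met when the one before it is completed fails the run):
1. the screwdriver stands upright in the holder, let go (horizontal distance between driver_tip and holder_mouth below 0.01 m and angle between screwdriver's own x axis and vertical below 0.14 rad and height (world z) of driver_butt below 0.18 m and contact force between the fingers and screwdriver below 0.1 N), for 0.2 s.
2. both fasteners are turned free (value of joint each of fastener_left, fastener_right above 1.4 rad), for 0.2 s.
At the end, for the whole second after the job is handed in: Both fasteners past 1.4 rad; screwdriver at rest, tip down in the holder (tip within 10 mm of its axis, upright within 0.14 rad, butt under 180 mm above the desk); panel at rest on the mat, handle up, centre within 40 mm of the mat's, level within 0.06 rad, at most 6 mm above it (all of step 2 and horizontal distance between driver_tip and holder_mouth below 0.01 m and angle between screwdriver's own x axis and vertical below 0.14 rad and height (world z) of driver_butt below 0.18 m and horizontal distance between panel and mat_top below 0.04 m and angle between panel's own z axis and vertical below 0.06 rad and z of panel in the frame of mat_top below 0.006 m and linear speed of panel below 0.02 m/s and linear speed of screwdriver below 0.03 m/s); the robot touches nothing.
It fails at once if the fingers touch a fastener (contact force between the fingers and fastener_left above 1 N or contact force between the fingers and fastener_right above 1 N).
It fails at once if the panel is dropped: let go away from the case, higher than 30 mm above the mat (contact force between the fingers and panel below 0.05 N and horizontal distance between panel and case_top above 0.1 m and height (world z) of panel above 0.033 m).
It fails at once if a bystander is moved more than 25 mm (distance of any of multimeter, parts_tray, spool from where it was at the start of the episode above 0.025 m).
It also fails if it takes over 72 s, if anything falls off the work surface, if the arm or the gripper's body presses on something with over 40 N, if the wrist force passes 120 N, or if a joint passes its speed limit or range.

ROBOT

A 7-joint arm with a two-finger parallel gripper is mounted at the origin on the work surface. World frame = base frame: x ahead of the robot, y to its left, z up, the work surface at z = 0. Lengths are in mm, angles in rad, forces in N, time in s.
With the tool pointing down it reaches from about 400 to 750 mm from the base axis. Payload 19.5 kg.
Tool frame: the origin (TCP) lies at the very end of the fingers, on their centre line; the grasp point (between the pads) lies manip.pinch_z behind it (manip.pinch_z is the distance from the TCP to the grasp point, in mm); z points along the fingers, y is the direction in which the jaws open and shut (so a half turn about z gives the same grasp; the last joint's range is limited). The gripper opens to 85 mm and grips with 20 to 120 N. Pads are 22 mm wide; open, the fingers measure 114 mm over their backs; the gripper's body (76 mm by 85 mm) begins 54 mm behind the grasp point. The pads swing forward as they close: fully open they stand 13 mm farther back than shut.
Start: joints at [1.262, 0.707, -0.028, 1.485, 0.022, 0.951, -0.075], TCP at [151.59, -554.631, 231.268] pointing down, gripper open.
Joint ranges: [-2.71, 2.71], [-0.32, 2.16], [-1.57, 1.52], [0, 2.45], [-1.46, 4.6], [0, 2.02], [-2.83, 2.83]. Speed limits (rad/s): [1.89, 1.89, 2.57, 2.57, 3.01, 3.01, 3.01].

INTERFACE

Orientations are given as a unit quaternion [w, x, y, z].
In Python, from bench import state, viewer, manip, spotter gives the robot as it stands.
- The arm moves only by the tool step_arm, never from a script. Its argument "moves" is a list of rows, each a list of 3 entries, a list of its own where there are three numbers: the shift along the tool's x, y, z in mm, then the turn, a rotation vector about the tool's x, y, z in degrees, then the opening in per cent of the stroke, from 0 (shut) to 100 (fully open). In form: [[[x, y, z], [wx, wy, wz], fingers], ...]. A call has 1 to 8 rows; each row is the pose to reach, as a shift and turn from the pose commanded when the call began, along the tool's axes at that moment; what a row does not reach only later rows make up. A row lasts 1/8 s, in which the tool goes at most 62.5 mm and 10.7 degrees, less where a joint would pass 70% of its speed; a pose out of reach is approached as far as the arm can. A call with a gripper value outside its range is refused whole. The fingers move at their own pace and stop on an object; "newtons" is the grip in N (left out, the last holds). Time passes only in rows, so rows that repeat a pose let the fingers close. It gives the time, the measured TCP pose, the force and the opening at its end, in the units of the state.
- state(): the state, without advancing time (a new reading comes with each control period).
- viewer.capture(name): name is "scene" or "top" or "wrist"; returns a dict with "pixels" (400x640x3 uint8, blue, green, red), "depth" (400x640 float32, mm along the optical axis (not along the pixel's ray), 0 where there is no reading), "camera_matrix" (3x3 intrinsics, pixels), "k1" (the pictures are not rectified: a ray, as slopes to the right and down, at radius r is drawn at 1 + k1 r^2 times it, then the intrinsics apply), "extrinsics" (4x4, takes a point from camera to world coordinates); the wrist camera has in their place "mount" (4x4, takes a point from camera to tool coordinates, whose origin is the TCP and whose axes are the flange's). Camera axes: x right, y up, looking along -z (the intrinsics and any distortion apply to the point x, -y, -z); pixel columns grow to the right and rows downward; lengths in mm; the calibration is good to about 2 mm. A picture is of the moment at which its call begins: read the wrist's pose just before it.
- manip.sign_off(): hands the job in, once; it reports no verdict.
Trained networks look in a picture, given as the dict that the camera call returned (one of the last four; its "shot" number tells which), for a name from the list of things; names that differ only in an ending like _2 or _b are one class to them, and where a whole thing is asked for, a point or a joint stands for the part that bears it (a point fixed in the world has none). Each returns a list of dicts, best first, with "score" (0 to 1); they miss things now and then, are a little off and sometimes report something else, mostly with a low value. They report only what shows in the picture. A call takes as long as a camera call. They do not tell look-alikes from the thing itself.
- spotter.spot_in(target, picture): "point" ([column, row] in pixels, amid what is visible of it).
- spotter.regions_of(target, picture): "pixels" (400x640 bool, what is visible of it) and "point" ([column, row] in pixels, amid what is visible of it).
The state is a dict: "clock": time; "joint_positions": joint angles; "qd": joint speeds; "joint_efforts": joint torques, N m; "tool_pos": TCP position; "eef_rot": TCP orientation; "contact_force": force on the tool from outside, world axes, zero at the start; "torque": the same for the moment, N m; "grip_width": opening from 0.0 (shut) to 1.0 (fully open).
Only numpy, scipy, OpenCV 4.12 (cv2) and the standard library are available. Lean on these libraries where they do the work, as an engineer would, in place of code of your own. Each camera call takes 0.05 s, during which the arm holds its last target.

## Working session

There is one attempt and no reset: what is moved stays moved. The work goes in short steps, Python scripts to look and compute and a tool call to move; the robot and the scene stay as the last step left them, time stands still between calls to the robot, and variables do not carry over. Pictures are saved under pics/ and viewed, and the job is handed in when it is done.

Besides the shell and the picture viewer there is one more tool, called in YAML: its name, and indented under it one key for each argument. step_arm: Moves the arm, as the interface text tells. Its arguments: {"type":"object","properties":{"moves":{"type":"array"},"newtons":{"type":"number"}},"required":["moves"]}

```bash
ls -la; mkdir -p pics; python3 - <<'E'
from bench import state, viewer, manip, spotter
import cv2
s=state(); print(s); print(manip.pinch_z)
for n in ["scene","top","wrist"]:
    d=viewer.capture(n); cv2.imwrite(f"pics/{n}0.png",d["pixels"]); print(n,d["camera_matrix"],d["k1"],d.get("extrinsics"),d.get("mount"))
E
```

```text
total 12
drwxr-xr-x  3 agent agent 4096 Dec  7 08:34 .
drwxr-xr-x 23 root  root  4096 Dec  7 08:34 ..
drwxr-xr-x  2 agent agent 4096 Dec  7 08:34 pics
{'clock': 0.0, 'joint_positions': array([ 1.26228597,  0.70711153, -0.02760569,  1.4849636 ,  0.02198971,
        0.95088003, -0.07552392]), 'qd': array([ 2.45433078e-03,  8.46712520e-05, -2.23417874e-04,  9.33786303e-04,
       -4.07201461e-04,  7.23893505e-04,  1.55614719e-03]), 'joint_efforts': array([ 2.54349026e-03, -8.83211160e+01,  1.23544011e+00, -2.36171097e+01,
        1.69004890e-02,  6.49475085e-03, -1.36228121e-05]), 'tool_pos': array([ 151.53522161, -554.42025369,  230.83099472]), 'eef_rot': array([-5.23136402e-04,  9.91117175e-01,  1.32990466e-01, -8.61321848e-05]), 'contact_force': array([-0.69207669, -0.43334675, -0.53330107]), 'torque': array([-0.06389701, -0.04259609, -0.02558754]), 'grip_width': 0.9971036975506462}
18.700000000000003
scene [[455.25616376   0.         317.69070049]
 [  0.         455.25616376 202.91623248]
 [  0.           0.           1.        ]] -0.016558800914122054 [[ 8.47896771e-01 -2.85528760e
[... 399 characters left out ...]
 6.95833212e-03  9.89510547e-01 -1.44292962e-01  2.80860304e+02]
 [-9.99878013e-01  4.86700476e-03 -1.48415469e-02 -7.59012866e+01]
 [-1.39835926e-02  1.44378632e-01  9.89423706e-01  1.20369160e+03]
 [ 0.00000000e+00  0.00000000e+00  0.00000000e+00  1.00000000e+00]] None
wrist [[292.18898739   0.         319.49984333]
 [  0.         292.18898739 199.35065786]
 [  0.           0.           1.        ]] -0.019749839625982174 None [[-3.93827834e-05  9.46568683e-01  3.22502289e-01  8.17654914e+01]
 [ 9.99999460e-01  3.72242759e-04 -9.70444510e-04  7.25901186e-01]
 [-1.03864152e-03  3.22502077e-01 -9.46568187e-01 -1.42238087e+02]
 [ 0.00000000e+00  0.00000000e+00  0.00000000e+00  1.00000000e+00]]
```

View pics/scene0.png

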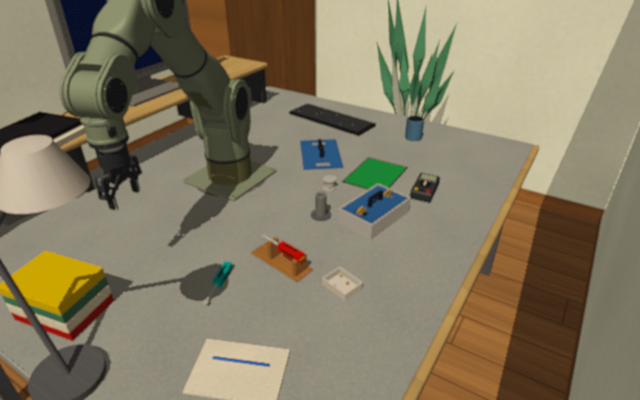

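View pics/top0.png

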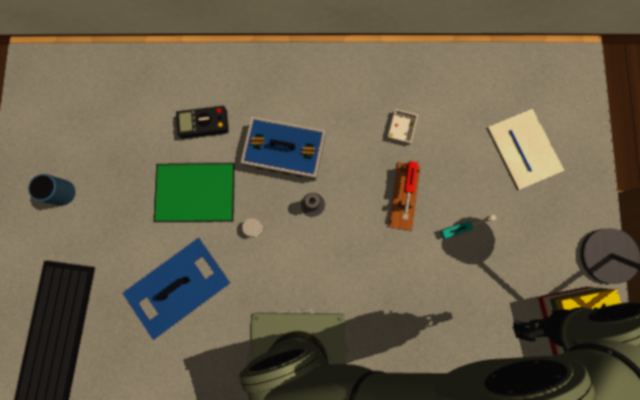

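View pics/wrist0.png

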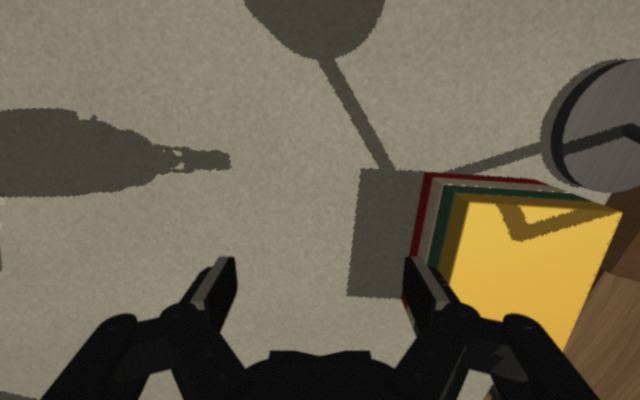

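```bash
cat > h.py <<'E'
from bench import state, viewer, manip, spotter
import numpy as np, cv2
from scipy.spatial.transform import Rotation as R
def T_tool(s):
    T=np.eye(4); q=s["eef_rot"]; T[:3,:3]=R.from_quat([q[1],q[2],q[3],q[0]]).as_matrix(); T[:3,3]=s["tool_pos"]; return T
def shot(n):
    s=state(); d=viewer.capture(n); d["E"]=d["extrinsics"] if n!="wrist" else T_tool(s)@d["mount"]; return d
def slopes(d,p):
    K=d["camera_matrix"]; x=np.array([(p[0]-K[0,2])/K[0,0],(p[1]-K[1,2])/K[1,1]]); u=x.copy()
    for _ in range(10): u=x/(1+d["k1"]*(u@u))
    return u
def ray(d,p):
    u=slopes(d,p); v=d["E"][:3,:3]@np.array([u[0],-u[1],-1.]); return d["E"][:3,3],v
def atz(d,p,z):
    o,v=ray(d,p); return o+v*(z-o[2])/v[2]
def dep(d,p):
    o,v=ray(d,p); return o+v*d["depth"][int(round(p[1])),int(round(p[0]))]
def proj(d,P):
    c=np.linalg.inv(d["E"])@np.append(P,1); u=np.array([c[0],-c[1]])/-c[2]; u=u*(1+d["k1"]*(u@u)); K=d["camera_matrix"]
    return K[:2,:2]@u+K[:2,2]
def tri(ds,ps):
    A=np.zeros((3,3));b=np.zeros(3)
    for d,p in zip(ds,ps):
        o,v=ray(d,p);v=v/np.linalg.norm(v);M=np.eye(3)-np.outer(v,v);A+=M;b+=M@o
    return np.linalg.solve(A,b)
def cloud(d,mask):
    K=d["camera_matrix"]; ys,xs=np.nonzero(mask&(d["depth"]>0)); 
    pts=np.array([[x,y] for x,y in zip(xs,ys)],float)
    x=(pts-K[:2,2])/[K[0,0],K[1,1]]; u=x.copy()
    for _ in range(8): u=x/(1+d["k1"]*(u**2).sum(1,keepdims=True))
    z=d["depth"][ys,xs].astype(float)
    P=np.c_[u[:,0]*z,-u[:,1]*z,-z]
    return P@d["E"][:3,:3].T+d["E"][:3,3]
E
python3 - <<'E'
from h import *
np.set_printoptions(precision=1,suppress=True)
t=shot("top"); s=shot("scene")
big=cv2.resize(t["pixels"][90:350,110:440],None,fx=2.4,fy=2.3,interpolation=cv2.INTER_CUBIC); cv2.imwrite("pics/topbig.png",big)
for n in ["screwdriver","rest","holder_mouth","case_top","fastener_left","panel","panel_handle","mat_top","multimeter","parts_tray","spool","driver_butt","driver_tip","fastener_left_slot"]:
    for d,nm in((t,"top"),(s,"scene")):
        try:
            for r in spotter.spot_in(n,d): print(n,nm,round(r["score"],2),np.array(r["point"]),dep(d,r["point"]))
        except Exception as e: print(n,nm,e)
E
```

```text
screwdriver top 0.96 [409.4 179.5] [ 507.5 -312.1   77.9]
screwdriver top 0.6 [459. 230.] [ 370.3 -461.9   26.4]
screwdriver scene 0.7 [221.8 273.7] [ 381.1 -468.3   27.8]
screwdriver scene 0.63 [375.3 203.1] [611.2  45.3  59.9]
screwdriver scene 0.61 [289.6 249.8] [ 520.3 -327.7   77.1]
rest top 0.89 [402.9 199.9] [ 450.7 -294.1   69.6]
rest scene 0.64 [280.6 260. ] [ 475.1 -315.     9.8]
holder_mouth top 0.98 [312.8 203.6] [447.4 -39.2   8.9]
holder_mouth scene 0.67 [320.7 206.8] [456.3 -54.7  47.9]
case_top top 0.6 [296.8 173.8] [528.5   6.7  50.1]
case_top top 0.34 [253.1 224.8] [380.6 130.5  41.6]
case_top scene 0.61 [367.7 217.5] [630.1 -49.5  64.1]
fastener_left top 0.37 [191.8 195.9] [469.8 324.7   2.8]
fastener_left scene 0.62 [357.4 212. ] [589.1 -42.4  66.7]
fastener_left scene 0.44 [387.7 194.5] [629.2 104.1  68.7]
panel top 0.91 [285.6 147. ] [606.2  39.9  57.7]
panel top 0.83 [178.7 286.2] [203.8 347.6   7.7]
panel scene 0.89 [372.4 203.1] [603.1  39.7  60.3]
panel scene 0.81 [321.  151.9] [222.9 325.6  29.9]
panel_handle top 0.78 [282.8 145.6] [602.6  45.2  84.8]
panel
[... 978 characters left out ...]
 0.76 [412.8 183.6] [ 496.7 -322.2   73.4]
driver_butt top 0.28 [305.6 154.4] [593.9 -16.7  21.5]
driver_butt scene 0.83 [288.9 247. ] [ 514.4 -322.4   81.2]
driver_butt scene 0.61 [221.3 276.8] [ 387.5 -477.7   26.4]
driver_tip top 0.95 [410.4 179.3] [ 508.1 -314.9   77.7]
driver_tip top 0.84 [458. 226.] [ 381.9 -459.7   25.6]
driver_tip scene 0.72 [220.8 281.4] [ 393.8 -487.9   20.1]
driver_tip scene 0.55 [291.1 252.1] [ 527.6 -330.9   73.9]
fastener_left_slot top 0.7 [410.4 179.1] [ 508.7 -314.9   77.7]
fastener_left_slot top 0.47 [401.2 202.4] [ 444.6 -290.5   62.6]
fastener_left_slot top 0.41 [258. 144.] [613.9 119.9  61.5]
fastener_left_slot scene 0.51 [386.1 191.8] [619.2 112.   72.2]
```

View pics/topbig.png

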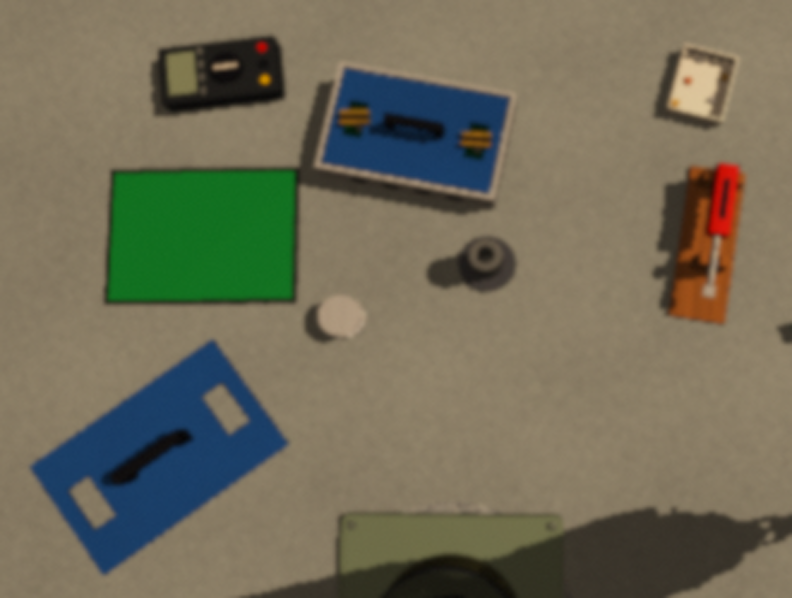

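```bash
python3 - <<'E'
from h import *
np.set_printoptions(precision=1,suppress=True)
t=shot("top")
f=lambda x,y:np.array([110+(x+.5)/2.4-.5,90+(y+.5)/2.3-.5])
a=atz(t,f(728,165),76);b=atz(t,f(719,233),76);c=atz(t,f(709,293),66)
print("sd",a,b,c,np.linalg.norm(a-b),np.degrees(np.arctan2(*(a-c)[1::-1])))
print("rest",[atz(t,f(*p),8) for p in((688,167),(743,172),(724,323),(667,314))])
print("holder",atz(t,f(485,255),85))
m=[atz(t,f(*p),3) for p in((112,170),(297,170),(295,301),(106,301))];print("mat",m,np.mean(m,0))
m=[atz(t,f(*p),59) for p in((340,64),(514,94),(494,193),(316,167))];print("case",m,np.mean(m,0))
print("fast",atz(t,f(354,118),70),atz(t,f(476,140),70), "handle",atz(t,f(414,126),96))
print("tray",atz(t,f(702,82),20))
# color based screwdriver cloud
hsv=cv2.cvtColor(t["pixels"],cv2.COLOR_BGR2HSV)
m=((hsv[...,0]<6)|(hsv[...,0]>174))&(hsv[...,1]>180)&(hsv[...,2]>100); m[:, :380]=0; m[:,440:]=0
P=cloud(t,m); P=P[P[:,2]>68]; print(len(P),P.mean(0)); c,(w,h),an=cv2.minAreaRect(P[:,:2].astype(np.float32)); print(c,w,h,an)
E
```

```text
sd [ 560.  -324.1   76. ] [ 475.  -311.3   76. ] [ 402.6 -299.9   66. ] 85.92967714408353 -8.718957602347457
rest [array([ 573.9, -289. ,    8. ]), array([ 567.5, -357.5,    8. ]), array([ 370.5, -328.7,    8. ]), array([ 381.6, -259.4,    8. ])]
holder [445.3 -38.6  85. ]
mat [array([568.7, 438.5,   3. ]), array([569.4, 202.8,   3. ]), array([396.1, 198.7,   3. ]), array([394.7, 434.6,   3. ])] [482.2 318.7   3. ]
case [array([694.8, 142.2,  59. ]), array([655.5, -71. ,  59. ]), array([527.3, -47.8,  59. ]), array([559.9, 166.9,  59. ])] [609.4  47.6  59. ]
fast [620.3 121.   70. ] [592.3 -26.   70. ] handle [602.6  45.7  96. ]
tray [ 685.2 -306.8   20. ]
263 [ 516.4 -317.3   75.9]
(516.64892578125, -318.5649108886719) 26.181045532226562 89.06576538085938 80.29624938964844
```

```bash
cat >> h.py <<'E'
np.set_printoptions(precision=2,suppress=True)
def Rt(yaw_y,tilt=0):
    "tool frame: y at yaw_y(deg) horizontal, z down, then turn about tool y by tilt deg"
    a=np.radians(yaw_y); y=np.array([np.cos(a),np.sin(a),0]); z=np.array([0,0,-1.]); x=np.cross(y,z)
    return np.c_[x,y,z]@R.from_euler('y',tilt,degrees=True).as_matrix()
def go(P,Rm,grasp=False):
    s=state(); T=T_tool(s); P=np.array(P,float)
    if grasp: P=P+Rm[:,2]*manip.pinch_z
    d=T[:3,:3].T@(P-T[:3,3]); w=R.from_matrix(T[:3,:3].T@Rm).as_rotvec(degrees=True)
    print("t %.2f"%s["clock"],"q",s["joint_positions"],"P",s["tool_pos"],"F",s["contact_force"],"grip %.3f"%s["grip_width"])
    print("target TCP",P,"shift",d.round(1),"turn",w.round(1),"rows",np.linalg.norm(d)/62.5,np.linalg.norm(w)/10.7)
E
python3 -c "
from h import *
u=np.array([.987,-.16,0])
go([470,-310,200],Rt(-99.2,0))"
```

```text
t 1.70 q [ 1.26  0.71 -0.03  1.48  0.02  0.95 -0.08] P [ 151.6  -554.63  231.28] F [ 0.83  0.45 -0.37] grip 0.997
target TCP [ 470. -310.  200.] shift [ 371.6 -152.    31.3] turn [-0.   0.  24.5] rows 6.44391355938062 2.288465571998378
```

step_arm:
  moves:
    - [[372,-152,31],[0,0,24.5],100]
    - [[372,-152,31],[0,0,24.5],100]
    - [[372,-152,31],[0,0,24.5],100]
    - [[372,-152,31],[0,0,24.5],100]
    - [[372,-152,31],[0,0,24.5],100]
    - [[372,-152,31],[0,0,24.5],100]
    - [[372,-152,31],[0,0,24.5],100]
    - [[372,-152,31],[0,0,24.5],100]

```text
clock: 2.7
tool_pos: [471.8, -308.1, 199.9]
eef_rot: [-0.0, 0.997, -0.079, -0.0]
contact_force: [-0.3, -0.6, -0.1]
grip_width: 0.998
```

```bash
python3 -c "
from h import *
w=shot('wrist'); cv2.imwrite('pics/w1.png',w['pixels'])
hsv=cv2.cvtColor(w['pixels'],cv2.COLOR_BGR2HSV)
m=((hsv[...,0]<6)|(hsv[...,0]>174))&(hsv[...,1]>170)&(hsv[...,2]>80)
P=cloud(w,m); P=P[(P[:,2]>70)&(P[:,2]<85)]; print(len(P),P.mean(0)); print(cv2.minAreaRect(P[:,:2].astype(np.float32)))
go([506.8,-316.5,63],Rt(-99.2,-30),True)
"
```

```text
2438 [ 520.7  -320.98   75.46]
((517.2007446289062, -320.46435546875), (25.80280113220215, 89.28150939941406), 81.27110290527344)
t 2.75 q [ 0.44  0.73  0.17  1.58 -0.15  0.84 -1.07] P [ 470.53 -309.6   200.14] F [-0.73 -1.82 -0.86] grip 1.002
target TCP [ 497.57 -315.01   46.81] shift [ 27.6   1.  153.3] turn [  0.  -30.    0.1] rows 2.4926262194571303 2.801809743993709
```

View pics/w1.png

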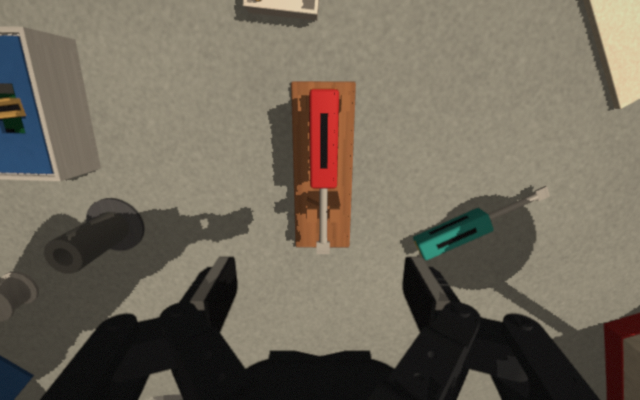

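```bash
python3 -c "
from h import *
Rm=Rt(-99,-30); G=np.array([512,-319,63.])
go(G-Rm[:,2]*80,Rm,True); go(G,Rm,True)
"
```

```text
t 2.75 q [ 0.44  0.73  0.17  1.58 -0.15  0.84 -1.07] P [ 470.53 -309.6   200.14] F [-0.73 -1.82 -0.86] grip 1.002
target TCP [ 542.27 -323.79  116.09] shift [73.1  2.6 84. ] turn [ -0.  -30.   -0.1] rows 1.7825504605518074 2.8018363489024685
t 2.75 q [ 0.44  0.73  0.17  1.58 -0.15  0.84 -1.07] P [ 470.53 -309.6   200.14] F [-0.73 -1.82 -0.86] grip 1.002
target TCP [ 502.77 -317.54   46.81] shift [ 33.1   2.7 153.3] turn [ -0.  -30.   -0.1] rows 2.510110746239586 2.8018363489024685
```

step_arm:
  moves:
    - [[73,2.6,60],[0,-30,0],100]
    - [[73,2.6,84],[0,-30,0],100]
    - [[73,2.6,84],[0,-30,0],100]
    - [[53,2.6,118],[0,-30,0],100]
    - [[33,2.6,153],[0,-30,0],100]
    - [[33,2.6,153],[0,-30,0],100]

```text
clock: 3.5
tool_pos: [499.9, -318.3, 45.2]
eef_rot: [-0.022, 0.962, -0.078, -0.26]
contact_force: [0.1, -0.2, 1.2]
grip_width: 0.998
```

```bash
python3 -c "
from h import *
Rm=Rt(-99,-30); G=np.array([512,-319,63.])
go(G,Rm,True)
w=shot('wrist'); cv2.imwrite('pics/w2.png',w['pixels'])
"
```

```text
t 3.50 q [ 0.37  1.27  0.25  0.9  -0.07  1.48 -1.21] P [ 499.88 -318.28   45.16] F [ 0.15 -0.16  1.21] grip 0.998
target TCP [ 502.77 -317.54   46.81] shift [ 1.5 -1.2 -2.8] turn [-0.2  0.3 -0.3] rows 0.05455016428294921 0.04222327509035284
```

View pics/w2.png

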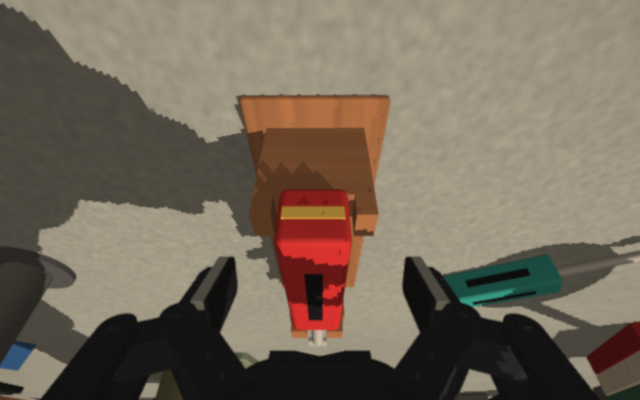

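step_arm:
  moves:
    - [[0,0,0],[0,0,0],0]
    - [[0,0,0],[0,0,0],0]
    - [[0,0,0],[0,0,0],0]
    - [[0,0,0],[0,0,0],0]
    - [[0,0,0],[0,0,0],0]
  newtons: 50

```text
clock: 4.18
tool_pos: [502.8, -317.9, 47.9]
eef_rot: [-0.021, 0.963, -0.078, -0.258]
contact_force: [0.8, -0.3, 6.7]
grip_width: 0.301
```

```bash
python3 -c "
from h import *
Rm=Rt(-99,-30)
s=state(); P=s['tool_pos']+[0,0,120]
go(P,Rm)
"
```

```text
t 4.17 q [ 0.36  1.27  0.25  0.89 -0.07  1.49 -1.21] P [ 502.79 -317.92   47.87] F [ 0.79 -0.32  6.67] grip 0.301
target TCP [ 502.79 -317.92  167.87] shift [ -59.9    0.  -104. ] turn [-0.1 -0.  -0.2] rows 1.9200000000000002 0.01984907525388688
```

step_arm:
  moves:
    - [[-30,0,-52],[0,0,0],0]
    - [[-60,0,-104],[0,0,0],0]
    - [[-60,0,-104],[0,0,0],0]

```text
clock: 4.55
tool_pos: [503.8, -318.6, 171.4]
eef_rot: [-0.019, 0.964, -0.078, -0.255]
contact_force: [-0.8, -0.0, -1.9]
grip_width: 0.296
```

```bash
python3 -c "
from h import *
go([500,-220,230],Rt(-54,15),True)
go([450,-120,250],Rt(-9,60),True)
w=shot('wrist'); cv2.imwrite('pics/w3.png',w['pixels'])
"
```

```text
t 4.55 q [ 0.36  1.13  0.26  0.83 -0.05  1.69 -1.19] P [ 503.79 -318.63  171.43] F [-0.78 -0.03 -1.94] grip 0.296
target TCP [ 503.92 -217.16  211.94] shift [ -34.1 -100.1  -27.4] turn [ -5.8  42.3 -46. ] rows 1.748207501615161 5.862329997704588
t 4.55 q [ 0.36  1.13  0.26  0.83 -0.05  1.69 -1.19] P [ 503.79 -318.63  171.43] F [-0.78 -0.03 -1.94] grip 0.296
target TCP [ 452.53 -104.    240.65] shift [-108.3 -203.5  -18.6] turn [ 25.8  69.  -94.7] rows 3.700234848852513 11.213258419477267
```

View pics/w3.png

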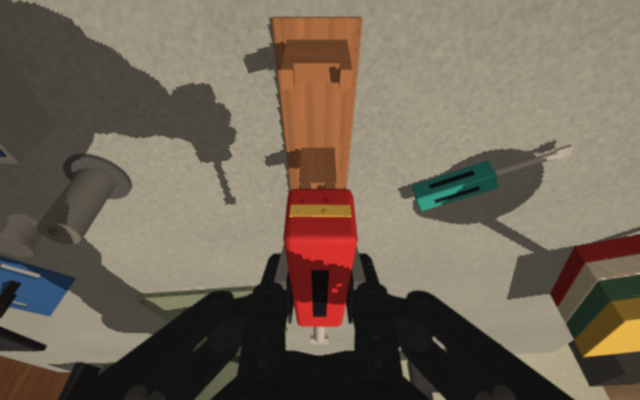

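step_arm:
  moves:
    - [[-34,-100,-27],[-5.8,42,-46],0]
    - [[-34,-100,-27],[-5.8,42,-46],0]
    - [[-34,-100,-27],[-5.8,42,-46],0]
    - [[-34,-100,-27],[-5.8,42,-46],0]
    - [[-34,-100,-27],[-5.8,42,-46],0]
    - [[-34,-100,-27],[-5.8,42,-46],0]

```text
clock: 5.35
tool_pos: [502.6, -215.9, 207.5]
eef_rot: [-0.042, 0.945, 0.302, 0.114]
contact_force: [1.1, -1.4, -2.7]
grip_width: 0.294
```

```bash
python3 -c "
from h import *
go([445,-70,255],Rt(-9,60),True)
"
```

```text
t 5.35 q [ 0.59  0.67 -0.21  1.74 -0.14  0.63 -0.41] P [ 502.62 -215.93  207.47] F [ 1.06 -1.38 -2.68] grip 0.294
target TCP [447.53 -54.   245.65] shift [  56.6 -164.2  -23.4] turn [ 27.6  43.3 -37.6] rows 2.803944732489967 5.946798146232562
```

step_arm:
  moves:
    - [[57,-164,-23],[27.6,43.3,-37.6],0]
    - [[57,-164,-23],[27.6,43.3,-37.6],0]
    - [[57,-164,-23],[27.6,43.3,-37.6],0]
    - [[57,-164,-23],[27.6,43.3,-37.6],0]
    - [[57,-164,-23],[27.6,43.3,-37.6],0]
    - [[57,-164,-23],[27.6,43.3,-37.6],0]
    - [[57,-164,-23],[27.6,43.3,-37.6],0]

```text
clock: 6.22
tool_pos: [449.2, -54.8, 244.1]
eef_rot: [-0.327, 0.661, 0.558, 0.381]
contact_force: [-0.5, 0.7, -1.5]
grip_width: 0.296
```

```bash
python3 -c "
from h import *
go([445,-38.6,240],Rt(-9,60),True)
"
```

```text
t 6.22 q [ 1.1   1.03 -1.01  1.83 -0.29  0.83  0.37] P [449.21 -54.85 244.06] F [-0.49  0.71 -1.51] grip 0.296
target TCP [447.53 -22.6  230.65] shift [ 4.  -6.8 34.1] turn [ 0.1 -0.2 -0.6] rows 0.5593094654737109 0.05776006276469546
```

step_arm:
  moves:
    - [[4,-7,34],[0,0,0],0]
    - [[4,-7,34],[0,0,0],0]
    - [[4,-7,34],[0,0,0],0]

```text
clock: 6.6
tool_pos: [447.2, -22.0, 232.7]
eef_rot: [-0.324, 0.661, 0.56, 0.379]
contact_force: [-0.3, 0.1, -1.0]
grip_width: 0.299
```

```bash
python3 -c "
from h import *
go([445,-38.6,240],Rt(-9,60),True)
for n in ('top','scene','wrist'):
    d=shot(n)
    if n!='wrist':
        c=proj(d,[445,-38,180]).astype(int); x,y=c[0]-65,c[1]-50; print(n,x,y)
        im=cv2.resize(d['pixels'][y:y+100,x:x+130],None,fx=6,fy=6,interpolation=cv2.INTER_CUBIC)
    else: im=d['pixels']
    cv2.imwrite('pics/%s4.png'%n,im)
"
```

```text
t 6.60 q [ 1.06  1.04 -1.02  1.91 -0.31  0.71  0.38] P [447.24 -22.01 232.66] F [-0.35  0.06 -1.01] grip 0.299
target TCP [447.53 -22.6  230.65] shift [-2.   0.4  0.5] turn [ 0.1  0.1 -0.4] rows 0.033803693994690694 0.03923866198286444
top 245 145
scene 255 119
```

View pics/top4.png

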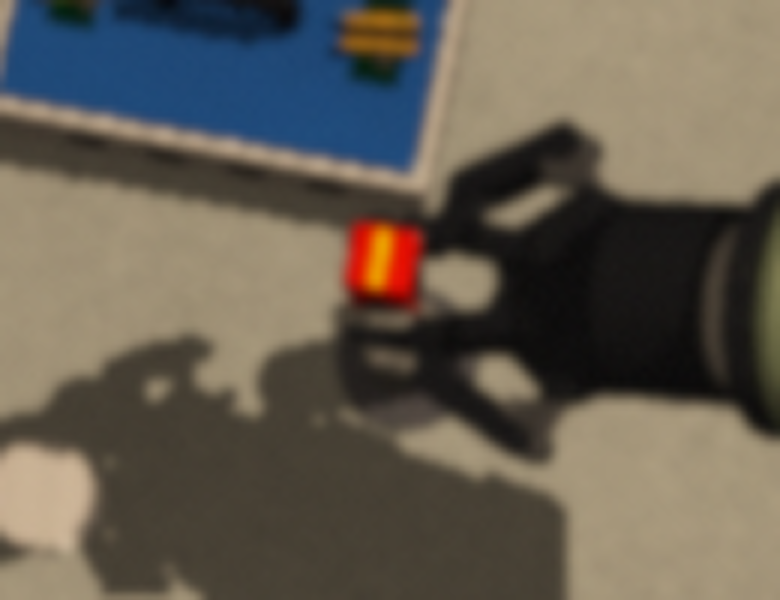

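View pics/scene4.png

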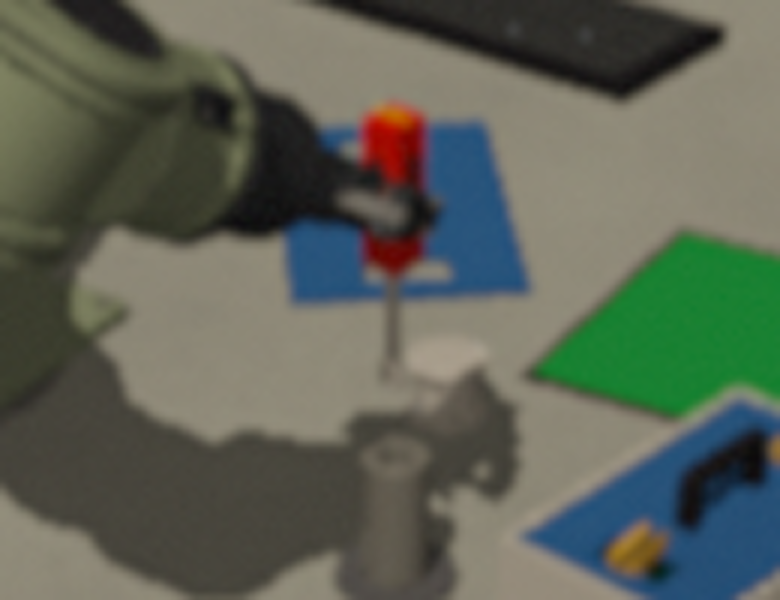

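View pics/wrist4.png

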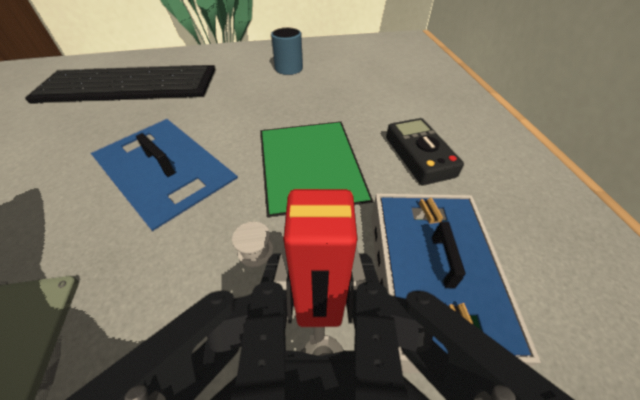

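```bash
cat >> h.py <<'E'
E
python3 -c "
from h import *
t=shot('top'); s=shot('scene')
ft=lambda x,y:np.array([245+(x+.5)/6-.5,145+(y+.5)/6-.5])
fs=lambda x,y:np.array([255+(x+.5)/6-.5,119+(y+.5)/6-.5])
b=tri([t,s],[ft(382,262),fs(394,113)]); print('butt',b)
print(atz(t,ft(382,262),290))
T=T_tool(state()); ax=R.from_euler('y',30,degrees=True).as_matrix()@[1,0,0]; print('axis world if level at pick',T[:3,:3]@ax)
g=T[:3,3]-T[:3,2]*18.7; print('grasp',g)
for z in (118,124,128): print('tip scene line',z,atz(s,fs(393,380),z))
print('mouth scene',atz(s,fs(395,457),85))
print('depth tip',dep(s,fs(392,372)),dep(s,fs(393,260)))
"
```

```text
butt [443.43 -36.81 294.03]
[443.51 -37.1  290.  ]
axis world if level at pick [0. 0. 1.]
grasp [444.78 -38.33 241.81]
tip scene line 118 [430.12 -15.92 118.  ]
tip scene line 124 [435.49 -24.57 124.  ]
tip scene line 128 [439.08 -30.34 128.  ]
mouth scene [446.35 -40.21  85.  ]
depth tip [441.95 -35.98 136.85] [450.26 -47.87 214.52]
```

```bash
python3 -c "
from h import *
s=shot('scene'); b=np.array([443.4,-36.8,294])
fs=lambda p:(p-[255,119]+.5)*6-.5
print(fs(proj(s,b)),fs(proj(s,b-[0,0,166])), fs(proj(s,[443.4,-36.8,294-76])))
go([446.3,-39.8,190],Rt(-9,60),True)
go([446.3,-39.8,126],Rt(-9,60),True)
"
```

```text
[392.5 113.3] [393.49 387.11] [392.97 242.83]
t 6.90 q [ 1.06  1.04 -1.02  1.91 -0.31  0.71  0.38] P [447.33 -22.32 232.41] F [ 0.75 -0.5  -0.19] grip 0.299
target TCP [448.83 -23.8  180.65] shift [-45.4   1.9  24.8] turn [ 0.2  0.  -0.4] rows 0.8288141517088132 0.036687784132987775
t 6.90 q [ 1.06  1.04 -1.02  1.91 -0.31  0.71  0.38] P [447.33 -22.32 232.41] F [ 0.75 -0.5  -0.19] grip 0.299
target TCP [448.83 -23.8  116.65] shift [-100.8    2.2   56.9] turn [ 0.2  0.  -0.4] rows 1.852433735915643 0.036687784132987775
```

step_arm:
  moves:
    - [[-22,2,13],[0,0,0],0]
    - [[-46,2,25],[0,0,0],0]
    - [[-56,2,31],[0,0,0],0]
    - [[-56,2,31],[0,0,0],0]

```text
clock: 7.4
tool_pos: [448.8, -23.3, 168.4]
eef_rot: [-0.326, 0.661, 0.56, 0.38]
contact_force: [0.5, -0.5, -1.0]
grip_width: 0.298
```

```bash
python3 -c "
from h import *
go([446.3,-39.8,128],Rt(-9,60),True)
d=shot('scene')
im=cv2.resize(d['pixels'][119:219,255:385],None,fx=6,fy=6,interpolation=cv2.INTER_CUBIC)
cv2.imwrite('pics/s5.png',im)
"
```

```text
t 7.40 q [ 1.04  1.16 -0.97  1.92 -0.26  0.63  0.44] P [448.75 -23.35 168.42] F [ 0.54 -0.53 -1.  ] grip 0.298
target TCP [448.83 -23.8  118.65] shift [-43.3   0.4  24.5] turn [ 0.1 -0.  -0.4] rows 0.7962857356567471 0.036055835712610784
```

View pics/s5.png

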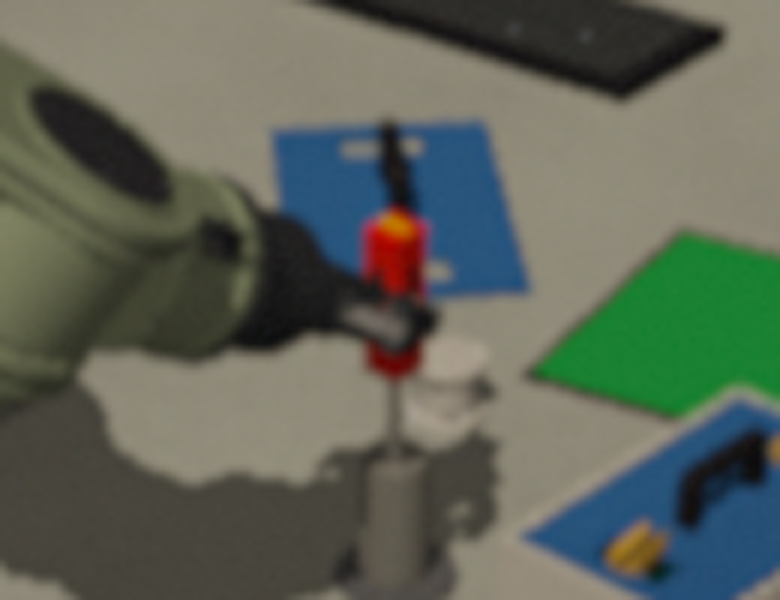

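step_arm:
  moves:
    - [[-21,0.3,12],[0,0,0],0]
    - [[-40,0.3,22],[0,0,0],0]
    - [[-43,0.3,24.5],[0,0,0],0]
    - [[-43,0.3,24.5],[0,0,0],0]

```text
clock: 7.95
tool_pos: [449.0, -23.7, 119.8]
eef_rot: [-0.325, 0.66, 0.56, 0.38]
contact_force: [0.1, -0.8, -0.1]
grip_width: 0.297
```

```bash
python3 -c "
from h import *
go([446.3,-39.8,125],Rt(-9,60),True)
d=shot('scene')
im=cv2.resize(d['pixels'][119:219,255:385],None,fx=6,fy=6,interpolation=cv2.INTER_CUBIC)
cv2.imwrite('pics/s6.png',im)
"
```

```text
t 7.95 q [ 1.02  1.25 -0.93  1.92 -0.22  0.57  0.48] P [449.04 -23.7  119.77] F [ 0.1  -0.8  -0.06] grip 0.297
target TCP [448.83 -23.8  115.65] shift [-3.6 -0.2  1.9] turn [ 0.1  0.  -0.3] rows 0.06601449951520558 0.03091315051808221
```

View pics/s6.png

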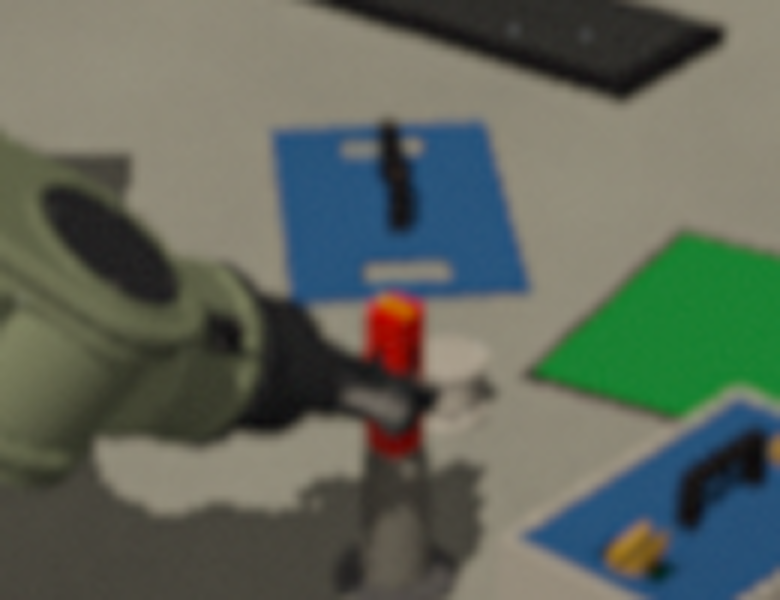

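step_arm:
  moves:
    - [[-1.8,0,1],[0,0,0],0]
    - [[-2.7,0,1.5],[0,0,0],0]
    - [[-3.6,0,2],[0,0,0],0]

```text
clock: 8.38
tool_pos: [448.8, -23.9, 114.8]
eef_rot: [-0.325, 0.661, 0.56, 0.38]
contact_force: [0.1, 0.7, -1.7]
grip_width: 0.299
```

step_arm:
  moves:
    - [[-0.9,0,0.5],[0,0,0],0]
    - [[-1.8,0,1],[0,0,0],0]
    - [[-1.8,0,1],[0,0,0],0]

```text
clock: 8.75
tool_pos: [448.9, -23.4, 114.5]
eef_rot: [-0.326, 0.66, 0.56, 0.381]
contact_force: [-4.4, -9.0, 27.9]
grip_width: 0.293
```

step_arm:
  moves:
    - [[1,0,-0.5],[0,0,0],15]
    - [[1,0,-0.5],[0,0,0],60]
    - [[1,0,-0.5],[0,0,0],80]
    - [[1,0,-0.5],[0,0,0],80]

```text
clock: 9.25
tool_pos: [448.8, -23.8, 113.7]
eef_rot: [-0.325, 0.661, 0.56, 0.38]
contact_force: [-0.1, -0.3, -0.9]
grip_width: 0.798
```

```bash
python3 -c "
from h import *
go([446.3,-39.8,125],Rt(-9,60),True)
for n in ('top','wrist'):
    d=shot(n)
    im=d['pixels'] if n=='wrist' else cv2.resize(d['pixels'][145:245,245:375],None,fx=6,fy=6,interpolation=cv2.INTER_CUBIC)
    cv2.imwrite('pics/%s7.png'%n,im)
"
```

```text
t 9.25 q [ 1.02  1.26 -0.93  1.91 -0.22  0.57  0.48] P [448.77 -23.82 113.67] F [-0.13 -0.28 -0.94] grip 0.798
target TCP [448.83 -23.8  115.65] shift [ 1.7  0.1 -1. ] turn [ 0.1  0.  -0.4] rows 0.03177337791154602 0.03457029206832028
```

View pics/top7.png

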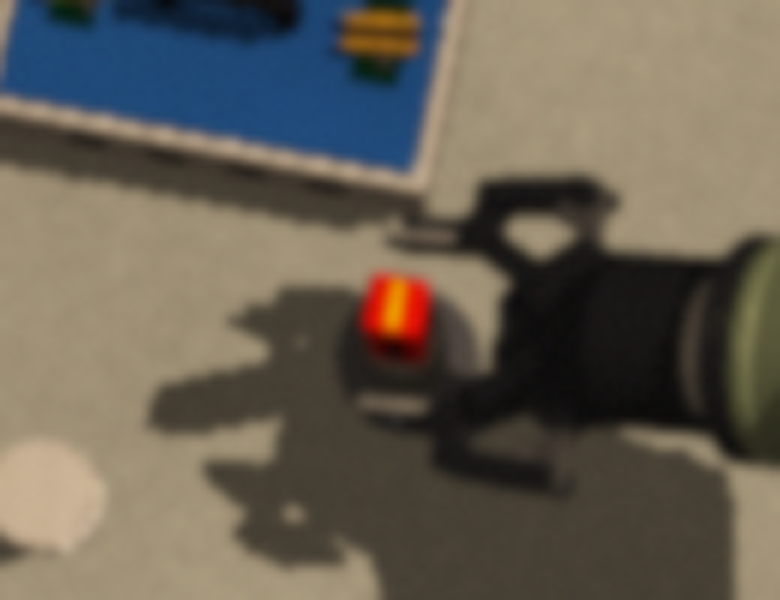

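View pics/wrist7.png

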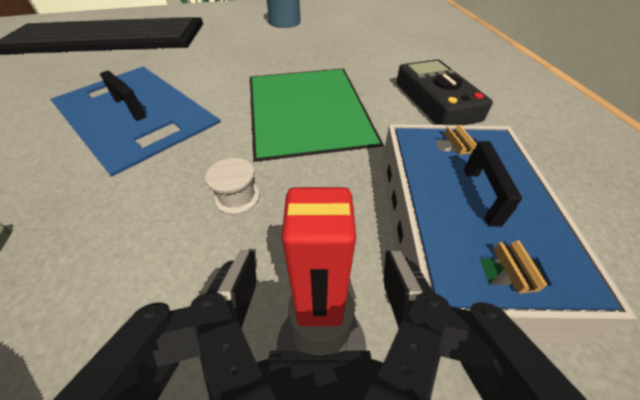

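```bash
python3 -c "
from h import *
t=shot('top')
ft=lambda x,y:np.array([245+(x+.5)/6-.5,145+(y+.5)/6-.5])
print('butt',atz(t,ft(397,306),175))
Rm=Rt(-9,60); g=np.array([446.3,-39.8,125])
T=T_tool(state()); print(T[:3,:3].T@[0,0,1])
"
```

```text
butt [444.96 -38.83 175.  ]
[ 0.87 -0.   -0.5 ]
```

step_arm:
  moves:
    - [[0,0,-50],[0,0,0],90]
    - [[0,0,-100],[0,0,0],100]
    - [[40,0,-135],[0,0,0],100]
    - [[60,0,-150],[0,-15,0],100]
    - [[60,0,-150],[0,-30,0],100]

```text
clock: 10.02
tool_pos: [433.6, -123.3, 242.2]
eef_rot: [-0.212, 0.721, 0.611, 0.249]
contact_force: [1.3, -0.2, -1.1]
grip_width: 1.003
```

```bash
python3 -c "
from h import *
go([447,-40,250],Rt(-9,0))
for n in ('top',):
    d=shot(n)
    im=d['pixels'] if n=='wrist' else cv2.resize(d['pixels'][145:245,245:375],None,fx=6,fy=6,interpolation=cv2.INTER_CUBIC)
    cv2.imwrite('pics/%s8.png'%n,im)
"
```

```text
t 10.03 q [ 1.03  0.8  -0.83  1.78 -0.13  0.89  0.26] P [ 433.61 -123.27  242.21] F [ 1.3  -0.17 -1.15] grip 1.003
target TCP [447. -40. 250.] shift [71.1 -0.4 46. ] turn [  0.1 -38.2  -0.4] rows 1.3551034750507922 3.5664063852936496
```

View pics/top8.png

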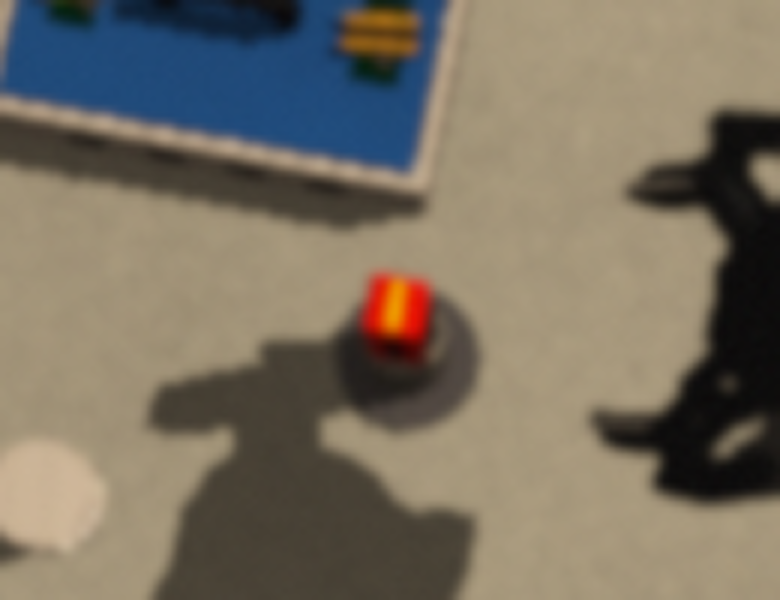

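step_arm:
  moves:
    - [[0,0,0],[0,-10,0],100]
    - [[20,0,12],[0,-20,0],100]
    - [[50,0,30],[0,-30,0],100]
    - [[71,0,46],[0,-38.2,-0.4],100]
    - [[71,0,46],[0,-38.2,-0.4],100]
    - [[71,0,46],[0,-38.2,-0.4],100]

```text
clock: 10.82
tool_pos: [447.1, -35.7, 249.3]
eef_rot: [-0.002, 0.757, 0.653, 0.001]
contact_force: [-1.0, -1.2, -0.6]
grip_width: 1.003
```

```bash
python3 -c "
from h import *
go([446,-39.5,140],Rt(-9,0))
d=shot('wrist'); cv2.imwrite('pics/w9.png',d['pixels'])
hsv=cv2.cvtColor(d['pixels'],cv2.COLOR_BGR2HSV)
m=((hsv[...,0]<35)|(hsv[...,0]>174))&(hsv[...,1]>170)&(hsv[...,2]>80)
P=cloud(d,m); P=P[(P[:,2]>170)&(P[:,2]<181)&(abs(P[:,0]-446)<40)]; print(len(P),P.mean(0)); print(cv2.minAreaRect(P[:,:2].astype(np.float32)))
"
```

```text
t 10.82 q [ 0.24  0.52 -0.38  1.88  0.25  0.79 -0.42] P [447.08 -35.66 249.3 ] F [-0.96 -1.23 -0.56] grip 1.003
target TCP [446.  -39.5 140. ] shift [ -4.5  -0.4 109.3] turn [-0.1 -0.3  0.5] rows 1.7498989411790917 0.05689712968787134
776 [445.41 -38.09 174.48]
((445.297119140625, -38.99263000488281), (24.92293357849121, 24.275447845458984), 81.34246826171875)
```

View pics/w9.png

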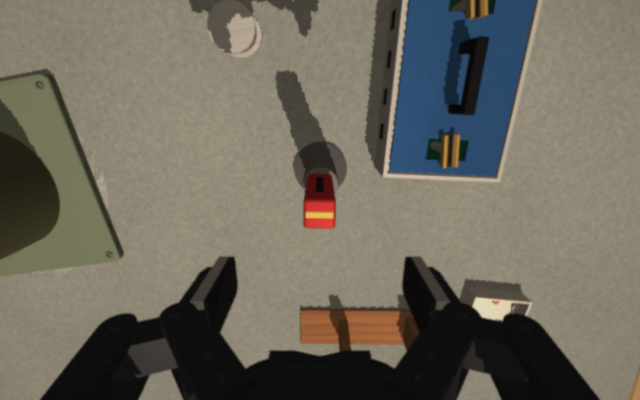

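step_arm:
  moves:
    - [[-4.5,0,45],[0,0,0.5],100]
    - [[-4.5,0,90],[0,0,0.5],100]
    - [[-4.5,0,109],[0,0,0.5],100]
    - [[-4.5,0,109],[0,0,0.5],100]
    - [[-4.5,0,109],[0,0,0.5],0]
    - [[-4.5,0,109],[0,0,0.5],0]
    - [[-4.5,0,109],[0,0,0.5],0]
    - [[-4.5,0,109],[0,0,0.5],0]
  newtons: 60

```text
clock: 11.88
tool_pos: [446.1, -43.3, 140.4]
eef_rot: [-0.002, 0.763, 0.647, 0.002]
contact_force: [-1.6, -0.2, 9.2]
grip_width: 0.298
```

```bash
python3 -c "
from h import *
go([446,-39.5,260],Rt(-9,0))
d=shot('wrist'); cv2.imwrite('pics/w10.png',d['pixels'])
"
```

```text
t 11.88 q [ 0.18  0.69 -0.27  2.04  0.38  0.46 -0.53] P [446.1  -43.3  140.42] F [-1.56 -0.17  9.24] grip 0.298
target TCP [446.  -39.5 260. ] shift [   4.4   -0.9 -119.6] turn [-0.1 -0.3 -0.4] rows 1.9142077922489418 0.048019580542722505
```

View pics/w10.png

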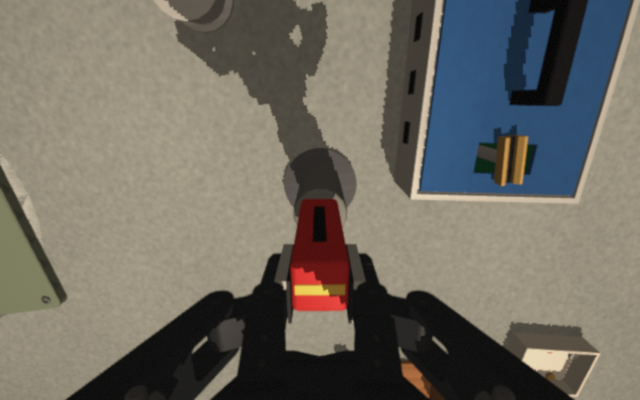

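step_arm:
  moves:
    - [[0,0,-40],[0,0,0],0]
    - [[0,0,-80],[0,0,0],0]
    - [[0,0,-115],[0,0,0],0]
    - [[0,0,-115],[0,0,0],0]
    - [[0,0,-115],[0,0,0],0]

```text
clock: 12.55
tool_pos: [445.9, -44.0, 254.4]
eef_rot: [-0.003, 0.763, 0.647, 0.001]
contact_force: [0.1, -0.5, -1.5]
grip_width: 0.294
```

```bash
python3 -c "
from h import *
go([446,-39.5,260],Rt(-9,0))
for n in ('wrist','top','scene'):
    d=shot(n)
    if n=='wrist': im=d['pixels']
    elif n=='scene': im=cv2.resize(d['pixels'][100:220,255:410],None,fx=5,fy=5,interpolation=cv2.INTER_CUBIC)
    else: im=cv2.resize(d['pixels'][110:210,235:365],None,fx=6,fy=6,interpolation=cv2.INTER_CUBIC)
    cv2.imwrite('pics/%s11.png'%n,im)
    hsv=cv2.cvtColor(d['pixels'],cv2.COLOR_BGR2HSV)
    m=(abs(hsv[...,0].astype(int)-18)<8)&(hsv[...,1]>130)&(hsv[...,2]>90)
    if n=='top': m[:,:230]=0; m[:,340:]=0
    P=cloud(d,m); P=P[(P[:,2]>64)&(P[:,2]<80)]
    for k in (0,1):
        Q=P[np.hypot(*(P[:,:2]-[[620,121],[592,-26]][k]).T)<30]
        if len(Q)>5: print(n,k,len(Q),Q.mean(0),cv2.minAreaRect(Q[:,:2].astype(np.float32)))
"
```

```text
t 12.55 q [ 0.27  0.51 -0.4   1.87  0.25  0.81 -0.42] P [445.85 -43.96 254.44] F [ 0.1  -0.48 -1.52] grip 0.294
target TCP [446.  -39.5 260. ] shift [ 4.5 -0.6 -5.5] turn [-0.1 -0.3 -0.4] rows 0.11409867177738858 0.04886942953004379
wrist 0 58 [622.02 103.27  68.95] ((622.357666015625, 103.7850112915039), (16.31696891784668, 5.655702114105225), 2.9733004570007324)
wrist 1 311 [594.16 -26.99  69.11] ((593.3682250976562, -27.417573928833008), (34.904930114746094, 16.76565170288086), 85.49547576904297)
top 0 46 [621.95 121.3   69.43] ((621.7921142578125, 121.1806640625), (30.556381225585938, 16.94475746154785), 88.39610290527344)
scene 0 23 [622.79 113.68  68.65] ((623.2841796875, 116.77493286132812), (30.5408878326416, 16.03629493713379), 83.11730194091797)
scene 1 32 [593.93 -33.24  68.91] ((593.603759765625, -31.67393684387207), (31.4747371673584, 17.868030548095703), 86.0424575805664)
```

View pics/wrist11.png

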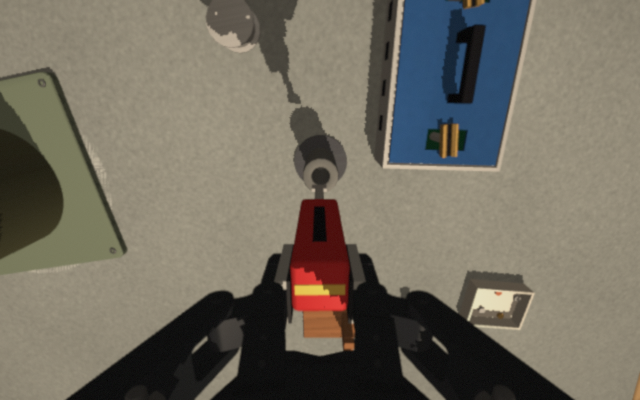

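View pics/top11.png

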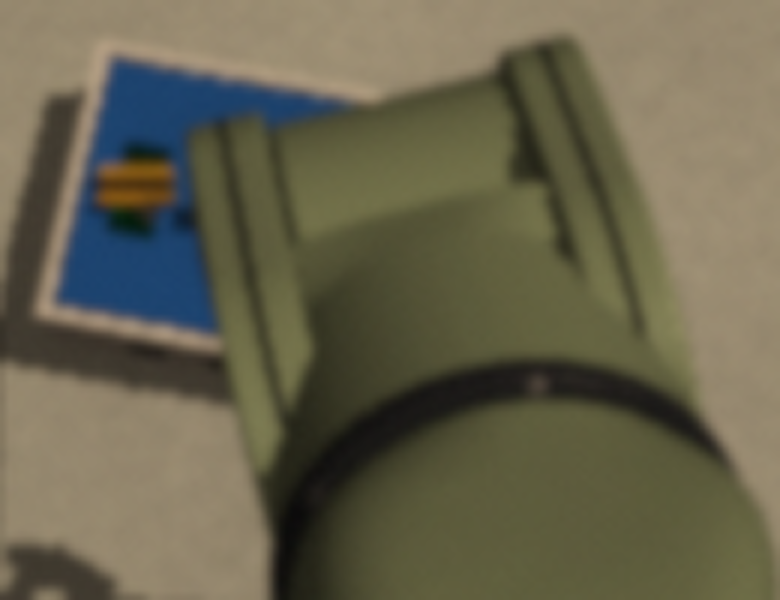

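View pics/scene11.png

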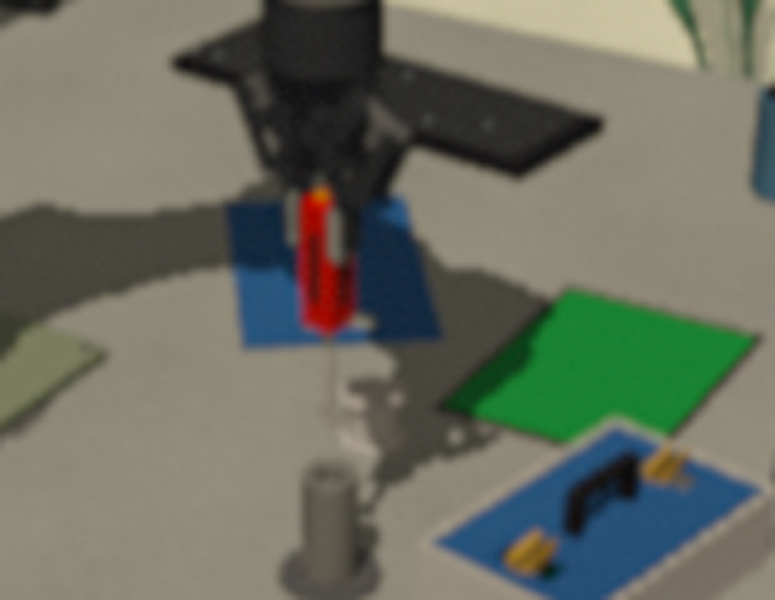

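```bash
python3 -c "
from h import *
w=cv2.imread('pics/wrist11.png'); t=cv2.imread('pics/top0.png')
a=cv2.resize(w[115:170,425:480],(440,440),interpolation=cv2.INTER_CUBIC)
b=cv2.resize(t[125:165,245:325],(800,400),interpolation=cv2.INTER_CUBIC)
c=np.zeros((440,800,3),np.uint8); c[:400]=b; 
cv2.imwrite('pics/ca.png',a); cv2.imwrite('pics/cb.png',c)
"
```

```text
(no output)
```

View pics/ca.png

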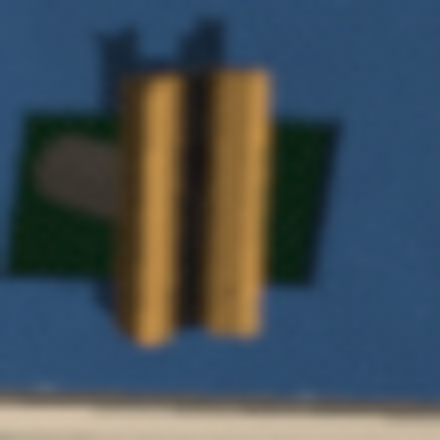

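View pics/cb.png

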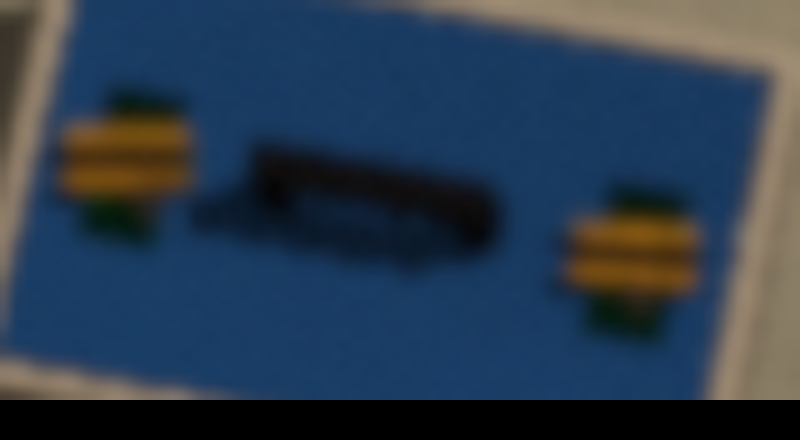

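```bash
python3 -c "
from h import *
w=shot('wrist');t=shot('top')
def an(a,b): 
    v=a-b; return (a+b)/2, np.degrees(np.arctan2(v[1],v[0]))
fw=lambda x,y:np.array([425+(x+.5)/8-.5,115+(y+.5)/8-.5])
ft=lambda x,y:np.array([245+(x+.5)/10-.5,125+(y+.5)/10-.5])
print(an(atz(w,fw(198,70),70),atz(w,fw(190,330),70)))
print(an(atz(t,ft(60,160),70),atz(t,ft(195,158),70)))
print(an(atz(t,ft(565,259),70),atz(t,ft(702,254),70)))
T=T_tool(state()); tip=T[:3,3]+T[:3,:3]@[4.4,0,0]; print(T[:3,3],tip)
"
```

```text
(array([592.43, -26.42,  70.  ]), np.float64(86.66499132074377))
(array([621.99, 120.79,  70.  ]), np.float64(91.00285308555134))
(array([593.45, -25.55,  70.  ]), np.float64(92.32489983088088))
[445.96 -43.82 254.39] [446.67 -39.48 254.41]
```

```bash
python3 -c "
from h import *
s=shot('scene')
T=T_tool(state()); 
f=lambda p:(p-[255,100]+.5)*5-.5
for h in (35,-55,-131): print(h,f(proj(s,T[:3,3]+T[:3,:3]@[4.2,0,-h])))
tp=lambda x,y:np.array([255+(x+.5)/5-.5,100+(y+.5)/5-.5])
print(T[2,:3])
w=shot('wrist')
for h in (35,-55): print(h,proj(w,T[:3,3]+T[:3,:3]@[4.2,0,-h]))
"
```

```text
35 [329.01 198.85]
-55 [329.61 325.42]
-131 [330.08 425.89]
[ 0.01 -0.   -1.  ]
35 [321.23 288.7 ]
-55 [320.57 212.74]
```

```bash
cat >> h.py <<'E'
OFF=np.array([4.2,-0.5,0])
def tipgo(xy,ztip,yaw):
    Rm=Rt(yaw); P=np.array([*xy,ztip+131.4])-Rm@OFF; go(P,Rm)
E
python3 -c "
from h import *
tipgo([593,-26.5],100,-93)
"
```

```text
t 12.90 q [ 0.27  0.51 -0.4   1.87  0.25  0.81 -0.42] P [446.05 -43.84 254.62] F [-0.34 -0.26 -0.84] grip 0.297
target TCP [588.78 -26.78 231.4 ] shift [ 40.  138.1  23.1] turn [-0.3 -0.1 83.6] rows 2.329796679649006 7.8135690777969895
```

step_arm:
  moves:
    - [[20,60,0],[0,0,20],0]
    - [[30,100,0],[0,0,40],0]
    - [[40,138,0],[0,0,60],0]
    - [[40,138,10],[0,0,80],0]
    - [[40,138,15],[0,0,83.5],0]
    - [[40,138,15],[0,0,83.5],0]
    - [[40,138,20],[0,0,83.5],0]
    - [[40,138,20],[0,0,83.5],0]

```text
clock: 13.9
tool_pos: [588.6, -26.7, 234.3]
eef_rot: [-0.003, 1.0, -0.028, -0.001]
contact_force: [0.6, 0.6, -0.7]
grip_width: 0.295
```

```bash
cat > look.py <<'E'
from h import *
import sys
tag=sys.argv[1]; names=sys.argv[2].split(','); 
for n in names:
    d=shot(n)
    if n=='wrist': im=d['pixels']
    else:
        P=np.array(eval(sys.argv[3])); c=proj(d,P).astype(int); x,y=max(c[0]-50,0),max(c[1]-40,0); print(n,x,y,"scale7")
        im=cv2.resize(d['pixels'][y:y+80,x:x+100],None,fx=7,fy=7,interpolation=cv2.INTER_CUBIC)
    cv2.imwrite('pics/%s_%s.png'%(n,tag),im)
E
python3 -c "
from h import *
tipgo([593,-26.5],72,-93)
"; python3 look.py 12 wrist,scene "[593,-26,80]"
```

```text
t 13.90 q [-0.04  0.73  0.06  1.42 -0.06  0.99 -1.59] P [588.6  -26.71 234.28] F [ 0.59  0.56 -0.68] grip 0.295
target TCP [588.78 -26.78 203.4 ] shift [ 0.3  0.2 30.9] turn [-0.3  0.1 -0.2] rows 0.4941586329906247 0.03689184813117912
scene 310 166 scale7
```

View pics/wrist_12.png

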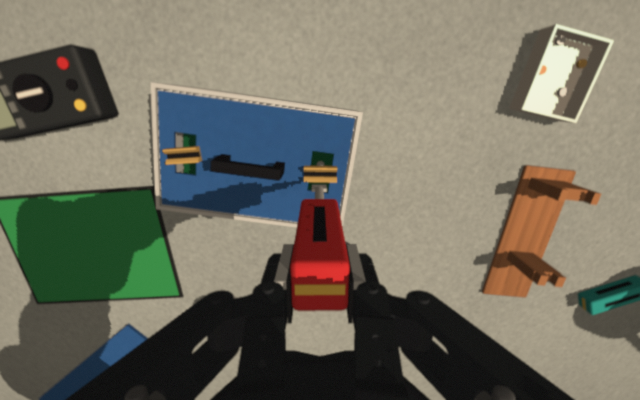

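View pics/scene_12.png

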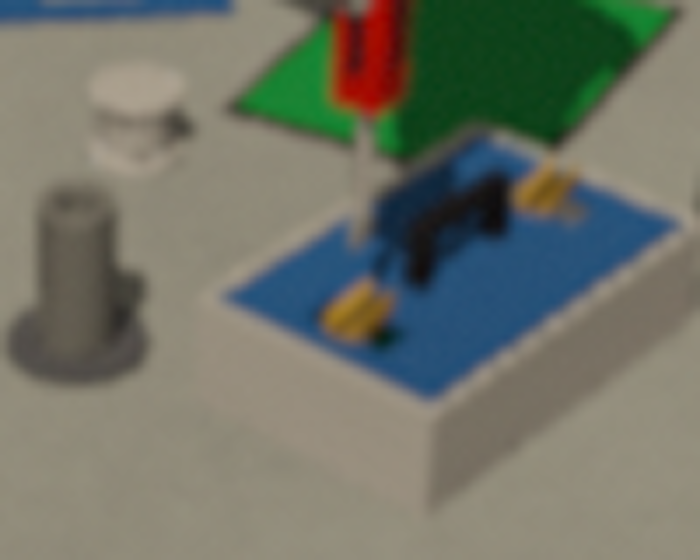

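```bash
python3 -c "
from h import *
w=shot('wrist'); c=proj(w,[593,-26.5,70.5]); print(c, proj(w,[622,121,70.5]))
m=cv2.resize(w['pixels'][135:205,150:360],None,fx=3.8,fy=3.8,interpolation=cv2.INTER_CUBIC); cv2.imwrite('pics/c13.png',m)
T=T_tool(state()); print('tip proj',proj(w,T[:3,3]+T[:3,:3]@[4.2,-.5,131.4]))
"
```

```text
[318.69 175.85] [178.49 156.39]
tip proj [317.58 184.48]
```

View pics/c13.png

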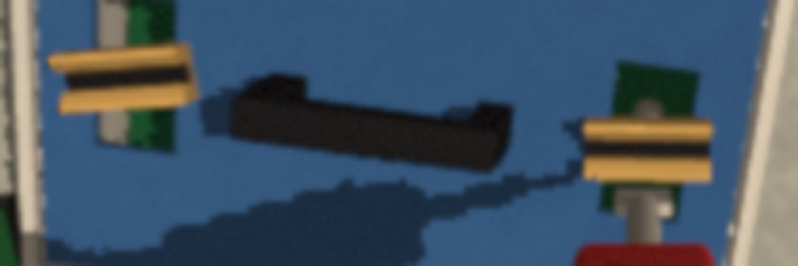

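step_arm:
  moves:
    - [[1.3,0.7,15],[0,0,0],0]
    - [[1.3,0.7,25],[0,0,0],0]
    - [[1.3,0.7,31],[0,0,0],0]
    - [[1.3,0.7,34],[0,0,0],0]

```text
clock: 14.55
tool_pos: [589.9, -27.5, 200.4]
eef_rot: [-0.003, 1.0, -0.025, -0.001]
contact_force: [-0.2, -0.5, -0.6]
grip_width: 0.3
```

```bash
python3 -c "
from h import *
tipgo([594,-26.5],65,-93)
"; python3 look.py 14 wrist,scene "[593,-26,80]"
```

```text
t 14.55 q [-0.03  0.77  0.06  1.47 -0.06  0.91 -1.58] P [589.92 -27.45 200.42] F [-0.19 -0.55 -0.56] grip 0.300
target TCP [589.78 -26.78 196.4 ] shift [-0.2 -0.6  4. ] turn [-0.3  0.1  0.1] rows 0.06520590773521089 0.03316001135169648
scene 310 166 scale7
```

View pics/wrist_14.png

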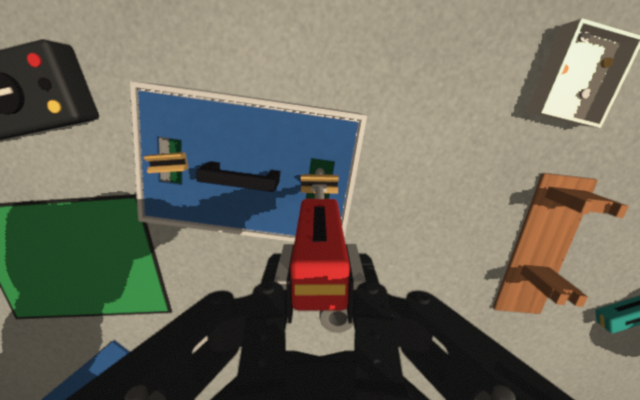

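View pics/scene_14.png

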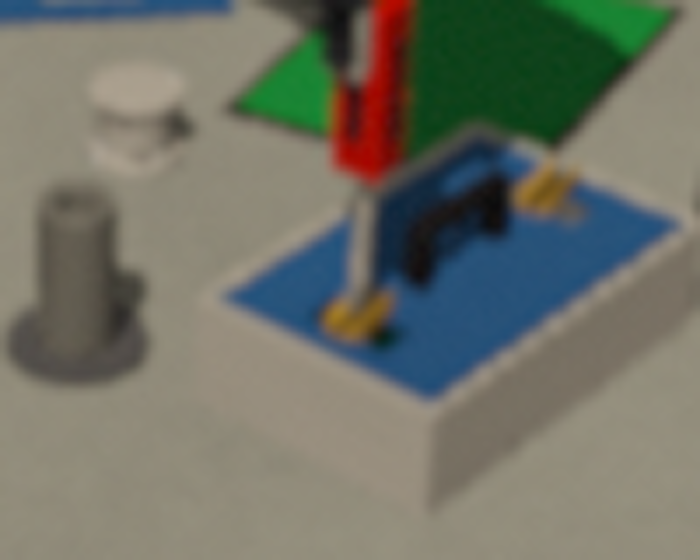

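```bash
python3 -c "
import cv2
a=cv2.imread('pics/wrist_14.png')[150:220,285:360]
cv2.imwrite('pics/c15.png',cv2.resize(a,None,fx=8,fy=8,interpolation=cv2.INTER_CUBIC))"
```

```text
(no output)
```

View pics/c15.png

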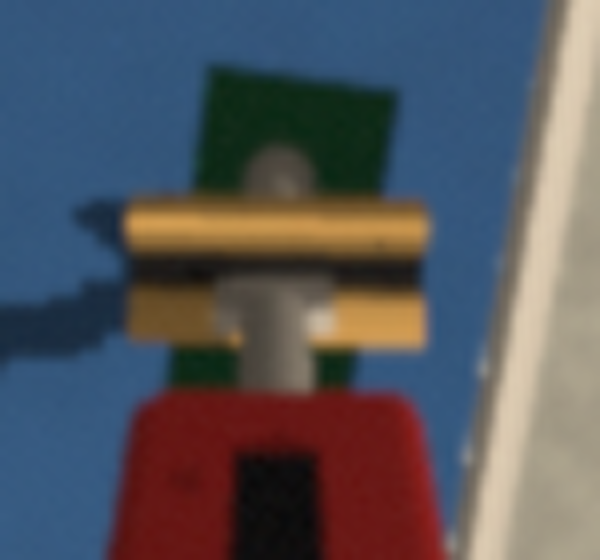

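step_arm:
  moves:
    - [[0,0.3,2],[0,0,0],0]
    - [[0,0.3,4],[0,0,0],0]
    - [[0,0.3,4],[0,0,0],0]

```text
clock: 15.02
tool_pos: [590.0, -27.7, 196.8]
eef_rot: [-0.003, 1.0, -0.025, -0.001]
contact_force: [0.0, -0.6, -0.0]
grip_width: 0.294
```

```bash
python3 -c "
from h import *
tipgo([594,-26.5],65,-93)
w=shot('wrist'); a=w['pixels'][150:220,285:360]
cv2.imwrite('pics/c16.png',cv2.resize(a,None,fx=8,fy=8,interpolation=cv2.INTER_CUBIC))"
```

```text
t 15.03 q [-0.03  0.77  0.06  1.47 -0.06  0.9  -1.58] P [589.98 -27.68 196.81] F [ 0.01 -0.59 -0.  ] grip 0.294
target TCP [589.78 -26.78 196.4 ] shift [-0.2 -0.9  0.4] turn [-0.3  0.1  0.1] rows 0.016180881408042417 0.0320832142678273
```

View pics/c16.png

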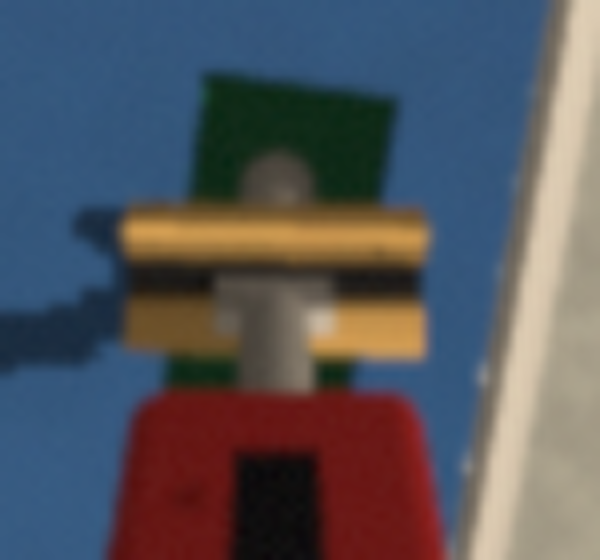

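step_arm:
  moves:
    - [[0.1,0.7,0.3],[0,0,-10],0]
    - [[0.2,1.4,0.3],[0,0,-20],0]
    - [[0.5,2,0.3],[0,0,-30],0]
    - [[0.9,2.6,0.3],[0,0,-40],0]
    - [[1.4,3.1,0.3],[0,0,-50],0]
    - [[2,3.5,0.3],[0,0,-60],0]
    - [[2,3.5,0.3],[0,0,-60],0]

```text
clock: 15.95
tool_pos: [592.3, -31.2, 196.7]
eef_rot: [-0.003, 0.879, 0.477, 0.002]
contact_force: [3.2, 0.5, -0.9]
grip_width: 0.296
```

```bash
python3 -c "
from h import *
tipgo([594,-26.5],65,-93+60); print(state()['torque'])
w=shot('wrist'); a=w['pixels'][130:230,255:390]
cv2.imwrite('pics/c17.png',cv2.resize(a,None,fx=5,fy=5,interpolation=cv2.INTER_CUBIC))"
```

```text
t 15.95 q [ 0.13  0.78 -0.25  1.46  0.22  0.93 -0.76] P [592.31 -31.19 196.75] F [ 3.17  0.48 -0.91] grip 0.296
target TCP [592.13 -30.29 196.4 ] shift [ 0.7 -0.6  0.4] turn [-0.2 -0.3  0. ] rows 0.015639236846157388 0.03476519905575042
[ 0.58 -1.13 -0.08]
```

View pics/c17.png

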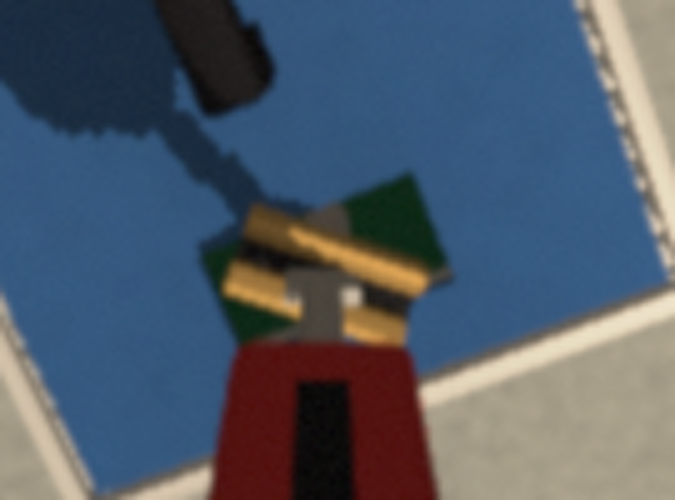

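step_arm:
  moves:
    - [[0.1,0.7,0],[0,0,-10],0]
    - [[0.2,1.4,0],[0,0,-20],0]
    - [[0.5,2,0],[0,0,-30],0]
    - [[0.9,2.6,0],[0,0,-40],0]
    - [[1.2,2.9,0],[0,0,-46],0]
    - [[1.2,2.9,0],[0,0,-46],0]

```text
clock: 16.75
tool_pos: [595.2, -31.6, 196.7]
eef_rot: [-0.002, 0.623, 0.782, 0.002]
contact_force: [3.9, 2.5, 2.1]
grip_width: 0.294
```

```bash
python3 -c "
from h import *
tipgo([594,-26.5],65,-93+106); print(state()['torque'])
w=shot('wrist'); a=w['pixels'][130:230,255:390]
cv2.imwrite('pics/c18.png',cv2.resize(a,None,fx=5,fy=5,interpolation=cv2.INTER_CUBIC))"
```

```text
t 16.75 q [ 0.23  0.81 -0.48  1.44  0.41  0.99 -0.12] P [595.22 -31.58 196.7 ] F [3.95 2.46 2.09] grip 0.294
target TCP [595.43 -30.48 196.4 ] shift [1.  0.4 0.3] turn [ 0.1 -0.3 -0.1] rows 0.018510925130564976 0.03514241473860346
[ 0.87 -1.29 -0.08]
```

View pics/c18.png

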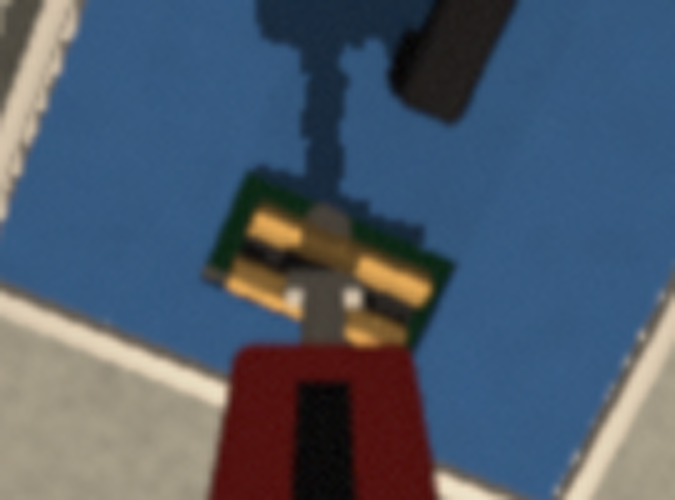

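step_arm:
  moves:
    - [[0,0.3,0],[0,0,-4],0]
    - [[0,0.5,0],[0,0,-7],0]
    - [[0,0.5,0],[0,0,-7],0]

```text
clock: 17.18
tool_pos: [595.6, -31.4, 196.7]
eef_rot: [-0.002, 0.574, 0.819, 0.002]
contact_force: [3.4, 3.4, 2.8]
grip_width: 0.291
```

```bash
python3 -c "
from h import *
tipgo([594,-26.5],65,-93+106); print(state()['torque'])
w=shot('wrist'); a=w['pixels'][130:230,255:390]
cv2.imwrite('pics/c19.png',cv2.resize(a,None,fx=5,fy=5,interpolation=cv2.INTER_CUBIC))"
```

```text
t 17.18 q [ 0.25  0.82 -0.52  1.44  0.44  1.   -0.02] P [595.58 -31.42 196.71] F [3.4  3.35 2.77] grip 0.291
target TCP [595.43 -30.48 196.4 ] shift [0.9 0.2 0.3] turn [ 0.1 -0.3  6.9] rows 0.016029128780018526 0.6448140758162283
[ 1.21 -1.3  -0.25]
```

View pics/c19.png

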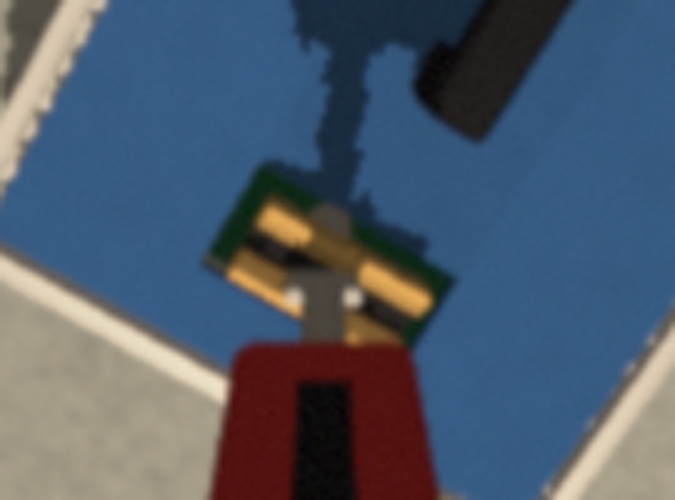

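step_arm:
  moves:
    - [[0,-0.5,-2],[0,0,8],0]
    - [[0,-1,-15],[0,0,14],0]
    - [[0,-1,-40],[0,0,14],0]
    - [[0,-1,-60],[0,0,14],0]

```text
clock: 17.73
tool_pos: [593.8, -32.9, 257.1]
eef_rot: [-0.003, 0.67, 0.743, 0.001]
contact_force: [-0.6, 0.1, -0.4]
grip_width: 0.296
```

```bash
python3 -c "
from h import *
tipgo([622.5,120],110,-90); tipgo([622.5,120],90,-90)
w=shot('wrist'); cv2.imwrite('pics/w20.png',w['pixels'])
"
```

```text
t 17.73 q [ 0.22  0.74 -0.47  1.35  0.34  1.13 -0.18] P [593.81 -32.91 257.05] F [-0.63  0.06 -0.4 ] grip 0.296
target TCP [618.3 119.5 241.4] shift [149.   40.1  16.3] turn [-0.3 -0.1 95.9] rows 2.4825667420364996 8.963218573390472
t 17.73 q [ 0.22  0.74 -0.47  1.35  0.34  1.13 -0.18] P [593.81 -32.91 257.05] F [-0.63  0.06 -0.4 ] grip 0.296
target TCP [618.3 119.5 221.4] shift [148.9  40.1  36.3] turn [-0.3 -0.1 95.9] rows 2.534916958816639 8.963218573390472
```

View pics/w20.png

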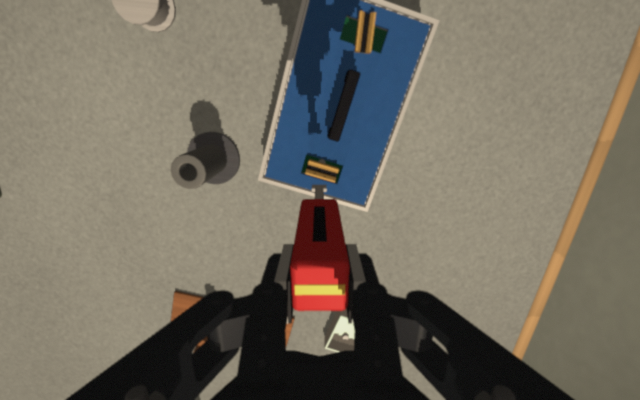

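step_arm:
  moves:
    - [[50,10,0],[0,0,10],0]
    - [[100,25,0],[0,0,20],0]
    - [[149,40,0],[0,0,30],0]
    - [[149,40,0],[0,0,45],0]
    - [[149,40,0],[0,0,55],0]
    - [[149,40,0],[0,0,65],0]
    - [[149,40,5],[0,0,75],0]
    - [[149,40,16],[0,0,85],0]

```text
clock: 18.77
tool_pos: [618.0, 119.5, 240.8]
eef_rot: [-0.002, 0.995, 0.103, -0.001]
contact_force: [-0.1, 0.1, -1.9]
grip_width: 0.296
```

```bash
python3 -c "
from h import *
tipgo([622.5,120],100,-90)
"
```

```text
t 18.77 q [-0.22  0.79 -0.04  1.25  0.03  1.11 -1.63] P [618.03 119.45 240.76] F [-0.15  0.12 -1.86] grip 0.296
target TCP [618.3 119.5 231.4] shift [0.3 0.1 9.4] turn [-0.3  0.1 11.8] rows 0.1498285362355555 1.1073898021317325
```

step_arm:
  moves:
    - [[0.3,0,9],[0,0,10],0]
    - [[0.3,0,9],[0,0,11.8],0]
    - [[0.3,0,9],[0,0,11.8],0]

```text
clock: 19.15
tool_pos: [618.6, 120.0, 232.5]
eef_rot: [-0.003, 1.0, 0.006, -0.001]
contact_force: [-0.5, -0.4, -0.3]
grip_width: 0.295
```

```bash
python3 -c "
from h import *
tipgo([622.5,120],70,-90)
w=shot('wrist'); cv2.imwrite('pics/w21.png',w['pixels']);a=w['pixels'][140:220,280:370]
cv2.imwrite('pics/c21.png',cv2.resize(a,None,fx=7,fy=7,interpolation=cv2.INTER_CUBIC))
T=T_tool(state()); print('tip proj',proj(w,T[:3,3]+T[:3,:3]@[4.2,-.5,131.4]),proj(w,[622.5,120,70.5]))
"
```

```text
t 19.15 q [-0.24  0.8   0.01  1.26 -0.01  1.09 -1.79] P [618.6  120.   232.46] F [-0.49 -0.44 -0.31] grip 0.295
target TCP [618.3 119.5 201.4] shift [-0.3  0.7 31.1] turn [-0.3  0.1  0.7] rows 0.4970166802565342 0.07114695463385706
tip proj [317.56 184.31] [319.06 176.68]
```

View pics/c21.png

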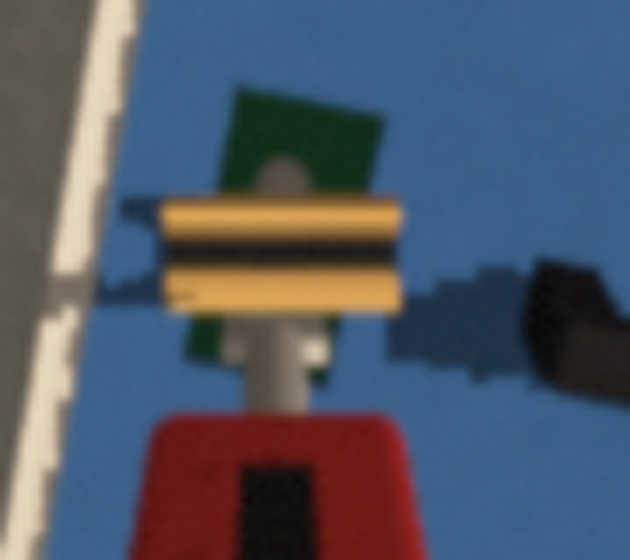

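step_arm:
  moves:
    - [[0.7,0.9,15],[0,0,0],0]
    - [[0.7,0.9,25],[0,0,0],0]
    - [[0.7,0.9,31],[0,0,0],0]
    - [[0.7,0.9,33],[0,0,0],0]
    - [[0.7,0.9,33],[0,0,0],0]

```text
clock: 19.82
tool_pos: [619.5, 119.5, 199.4]
eef_rot: [-0.003, 1.0, 0.005, -0.0]
contact_force: [0.2, 0.8, -0.7]
grip_width: 0.293
```

```bash
python3 -c "
from h import *
tipgo([623.2,119.5],65,-90)
w=shot('wrist');a=w['pixels'][140:220,280:370]
cv2.imwrite('pics/c22.png',cv2.resize(a,None,fx=7,fy=7,interpolation=cv2.INTER_CUBIC))
"
```

```text
t 19.82 q [-0.24  0.83  0.01  1.3  -0.01  1.01 -1.79] P [619.46 119.52 199.44] F [ 0.23  0.81 -0.73] grip 0.293
target TCP [619.  119.  196.4] shift [-0.5  0.5  3. ] turn [-0.3  0.   0.6] rows 0.04981186243875895 0.0632892386366429
```

View pics/c22.png

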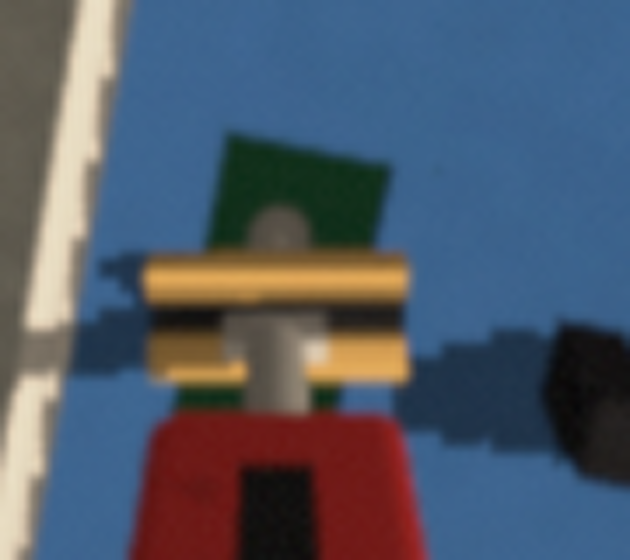

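step_arm:
  moves:
    - [[0,0.2,2],[0,0,0],0]
    - [[0,0.2,3],[0,0,0],0]
    - [[0.1,0.9,3.2],[0,0,-10],0]
    - [[0.2,1.6,3.2],[0,0,-20],0]
    - [[0.5,2.2,3.2],[0,0,-30],0]
    - [[0.9,2.8,3.2],[0,0,-40],0]
    - [[1.4,3.3,3.2],[0,0,-50],0]
    - [[2,3.7,3.2],[0,0,-60],0]

```text
clock: 20.88
tool_pos: [621.7, 116.0, 196.2]
eef_rot: [-0.003, 0.862, 0.507, 0.001]
contact_force: [2.6, 1.9, -3.7]
grip_width: 0.293
```

step_arm:
  moves:
    - [[0.1,0.7,0],[0,0,-10],0]
    - [[0.2,1.4,0],[0,0,-20],0]
    - [[0.5,2,0],[0,0,-30],0]
    - [[0.7,2.3,0],[0,0,-35],0]
    - [[0.7,2.3,0],[0,0,-35],0]

```text
clock: 21.5
tool_pos: [624.0, 115.5, 196.1]
eef_rot: [-0.002, 0.672, 0.74, 0.002]
contact_force: [2.1, 2.2, -2.5]
grip_width: 0.295
```

```bash
python3 -c "
from h import *
tipgo([623.2,119.5],65,5); print(state()['torque'])
w=shot('wrist');a=w['pixels'][130:230,255:390]
cv2.imwrite('pics/c23.png',cv2.resize(a,None,fx=5,fy=5,interpolation=cv2.INTER_CUBIC))
"
```

```text
t 21.50 q [-0.03  0.87 -0.46  1.28  0.39  1.07 -0.43] P [624.   115.5  196.15] F [ 2.1   2.21 -2.53] grip 0.295
target TCP [624.06 115.36 196.4 ] shift [-0.1  0.  -0.3] turn [ 0.  -0.4  0.5] rows 0.004732163501667382 0.06153987501015802
[ 0.66 -0.62 -0.06]
```

View pics/c23.png

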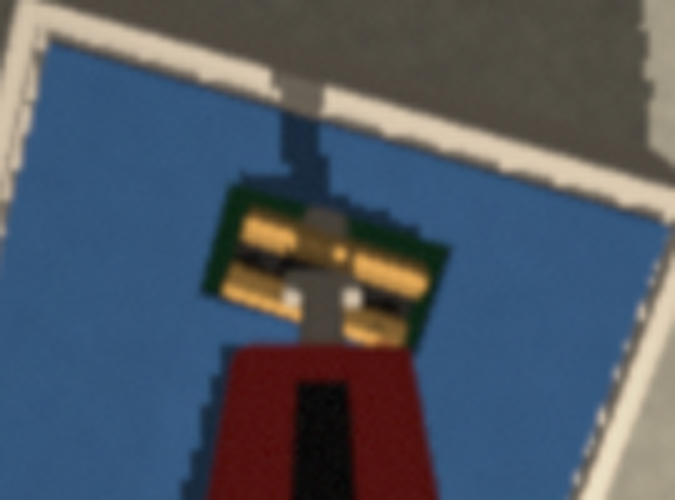

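Nearly there; a bit more until the stop is felt.

step_arm:
  moves:
    - [[0,0.3,0],[0,0,-6],0]
    - [[0.1,0.8,0],[0,0,-12],0]
    - [[0.1,0.8,0],[0,0,-13],0]
    - [[0.1,0.8,0],[0,0,-13],0]

```text
clock: 22.05
tool_pos: [624.6, 115.7, 196.2]
eef_rot: [-0.002, 0.585, 0.811, 0.002]
contact_force: [1.4, 3.7, -1.2]
grip_width: 0.3
```

```bash
python3 -c "
from h import *
tipgo([623.2,119.5],65,5); print(state()['torque'])
w=shot('wrist');a=w['pixels'][130:230,255:390]
cv2.imwrite('pics/c24.png',cv2.resize(a,None,fx=5,fy=5,interpolation=cv2.INTER_CUBIC))
"
```

```text
t 22.05 q [-0.01  0.88 -0.52  1.28  0.43  1.09 -0.25] P [624.59 115.73 196.18] F [ 1.45  3.66 -1.24] grip 0.300
target TCP [624.06 115.36 196.4 ] shift [-0.2 -0.6 -0.2] turn [ 0.  -0.3 13.4] rows 0.010803647787526637 1.2553226908786685
[ 1.15 -0.61 -0.24]
```

View pics/c24.png

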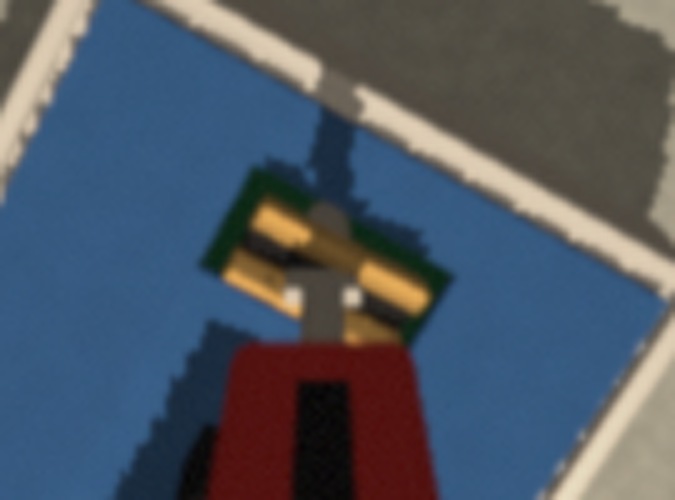

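step_arm:
  moves:
    - [[0,-0.5,-2],[0,0,8],0]
    - [[0,-1,-15],[0,0,14],0]
    - [[0,-1,-40],[0,0,14],0]
    - [[0,-1,-62],[0,0,14],0]

```text
clock: 22.6
tool_pos: [623.4, 114.4, 258.9]
eef_rot: [-0.002, 0.679, 0.734, 0.001]
contact_force: [-0.4, 0.2, -0.6]
grip_width: 0.292
```

```bash
python3 -c "
from h import *
tipgo([446,-39.5],112,-9)
"
```

```text
t 22.60 q [-0.03  0.81 -0.47  1.19  0.35  1.22 -0.42] P [623.4  114.35 258.92] F [-0.37  0.16 -0.58] grip 0.292
target TCP [445.84 -43.73 243.4 ] shift [-143.9 -189.3   15.1] turn [-0.1 -0.3 13.5] rows 3.8118574554876385 1.2584753320101323
```

step_arm:
  moves:
    - [[-36,-47,0],[0,0,4],0]
    - [[-72,-95,0],[0,0,8],0]
    - [[-108,-142,0],[0,0,13.5],0]
    - [[-144,-189,5],[0,0,13.5],0]
    - [[-144,-189,15],[0,0,13.5],0]
    - [[-144,-189,15],[0,0,13.5],0]

```text
clock: 23.35
tool_pos: [446.8, -43.8, 242.2]
eef_rot: [-0.003, 0.76, 0.649, 0.001]
contact_force: [0.1, 1.0, -0.3]
grip_width: 0.299
```

```bash
python3 -c "
from h import *
tipgo([446,-39.5],60,-9)
w=shot('wrist');cv2.imwrite('pics/w25.png',w['pixels']);a=w['pixels'][140:220,280:370]
cv2.imwrite('pics/c25.png',cv2.resize(a,None,fx=7,fy=7,interpolation=cv2.INTER_CUBIC))
"; python3 look.py 25 scene "[446,-39,110]"
```

```text
t 23.35 q [ 0.3   0.54 -0.45  1.89  0.31  0.79 -0.47] P [446.83 -43.75 242.25] F [ 0.09  0.96 -0.25] grip 0.299
target TCP [445.84 -43.73 191.4 ] shift [-0.4 -0.9 50.9] turn [-0.1 -0.3  0. ] rows 0.8137558923578446 0.030496008696197337
scene 270 148 scale7
```

View pics/c25.png

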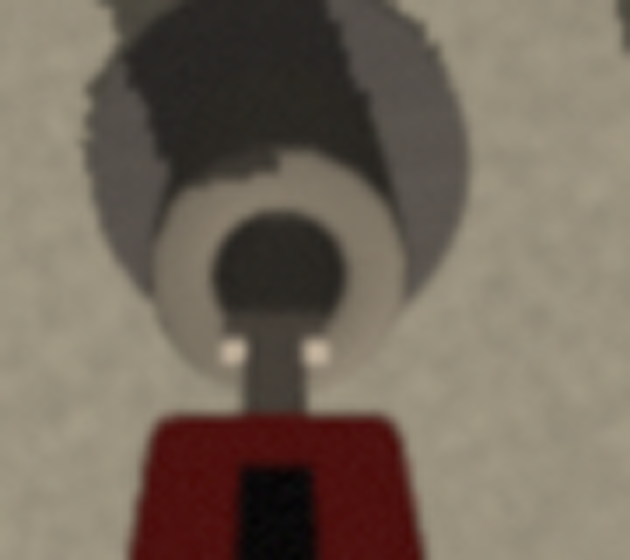

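View pics/scene_25.png

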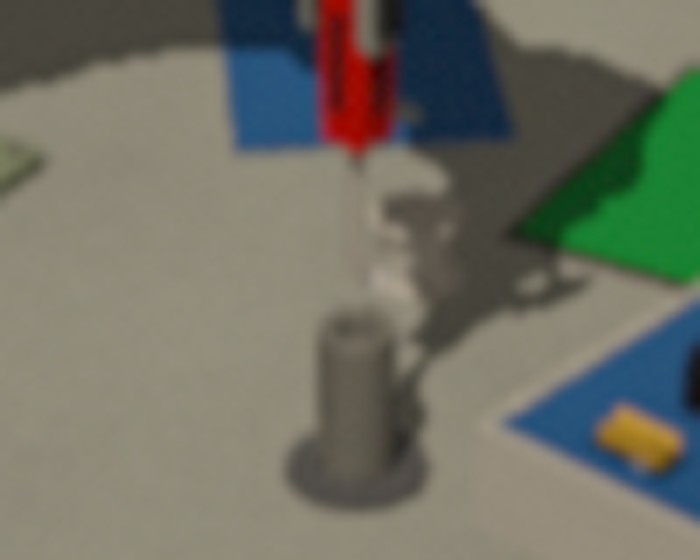

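step_arm:
  moves:
    - [[0,0,15],[0,0,0],0]
    - [[0,0,25],[0,0,0],0]
    - [[0,0,32],[0,0,0],0]
    - [[0,0,36],[0,0,0],0]

```text
clock: 23.95
tool_pos: [446.8, -43.4, 206.1]
eef_rot: [-0.003, 0.76, 0.65, 0.001]
contact_force: [-0.3, -0.5, -0.4]
grip_width: 0.294
```

```bash
python3 -c "
from h import *
tipgo([446,-39.5],60,-9)
w=shot('wrist');a=w['pixels'][140:220,280:370]
cv2.imwrite('pics/c26.png',cv2.resize(a,None,fx=7,fy=7,interpolation=cv2.INTER_CUBIC))
"
```

```text
t 23.95 q [ 0.28  0.59 -0.41  1.95  0.36  0.68 -0.51] P [446.81 -43.38 206.13] F [-0.34 -0.54 -0.42] grip 0.294
target TCP [445.84 -43.73 191.4 ] shift [-0.6 -0.9 14.7] turn [-0.1 -0.3  0.1] rows 0.23629195942771336 0.03243030522144236
```

View pics/c26.png

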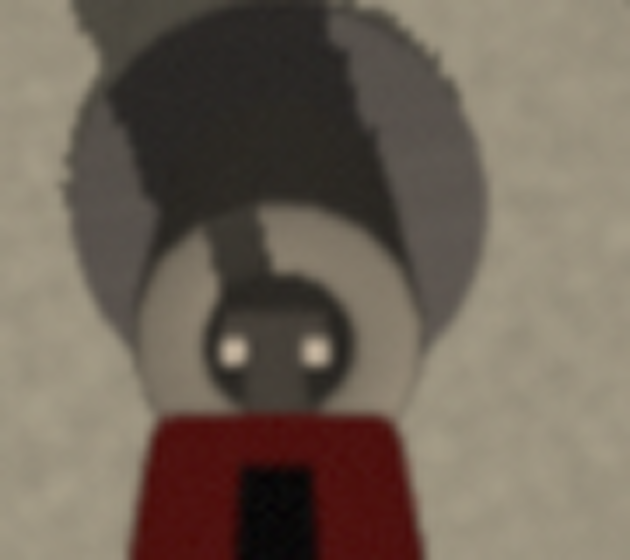

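step_arm:
  moves:
    - [[0,0.4,18],[0,0,0],0]
    - [[0,0.4,36],[0,0,0],0]
    - [[0,0.4,52],[0,0,0],0]
    - [[0,0.4,61],[0,0,0],0]
    - [[0,0.4,62],[0,0,0],0]

```text
clock: 24.62
tool_pos: [447.1, -43.2, 144.3]
eef_rot: [-0.003, 0.76, 0.65, 0.001]
contact_force: [0.3, -0.8, -0.3]
grip_width: 0.296
```

step_arm:
  moves:
    - [[0,0,1],[0,0,0],0]
    - [[0,0,2],[0,0,0],0]
    - [[0,0,2.5],[0,0,0],0]

```text
clock: 25.0
tool_pos: [447.1, -43.3, 142.1]
eef_rot: [-0.002, 0.76, 0.65, 0.002]
contact_force: [-0.1, 0.6, -0.6]
grip_width: 0.299
```

step_arm:
  moves:
    - [[0,0,0.7],[0,0,0],0]
    - [[0,0,1.4],[0,0,0],0]
    - [[0,0,1.8],[0,0,0],0]

```text
clock: 25.38
tool_pos: [447.1, -43.3, 140.4]
eef_rot: [-0.002, 0.76, 0.65, 0.001]
contact_force: [-4.1, -0.5, 16.1]
grip_width: 0.291
```

Seated (16 N). Release and rise.

step_arm:
  moves:
    - [[0,0,-0.6],[0,0,0],15]
    - [[0,0,-0.6],[0,0,0],60]
    - [[0,0,-0.6],[0,0,0],100]
    - [[0,0,-0.6],[0,0,0],100]
    - [[0,0,-40],[0,0,0],100]
    - [[0,0,-90],[0,0,0],100]
    - [[0,0,-90],[0,0,0],100]

```text
clock: 26.25
tool_pos: [448.1, -43.8, 232.6]
eef_rot: [-0.001, 0.76, 0.65, 0.003]
contact_force: [-0.3, -0.6, -0.9]
grip_width: 1.001
```

```bash
python3 -c "
from h import *
d=shot('wrist'); cv2.imwrite('pics/w27.png',d['pixels'])
hsv=cv2.cvtColor(d['pixels'],cv2.COLOR_BGR2HSV)
m=((hsv[...,0]<35)|(hsv[...,0]>174))&(hsv[...,1]>170)&(hsv[...,2]>80)
P=cloud(d,m); P=P[(P[:,2]>170)&(P[:,2]<195)&(abs(P[:,0]-446)<40)]; print(len(P),P.mean(0)); print(cv2.minAreaRect(P[:,:2].astype(np.float32)))
# panel handle and case
m=(hsv[...,2]<60); P=cloud(d,m); P=P[(P[:,2]>88)&(P[:,2]<102)&(np.hypot(P[:,0]-607,P[:,1]-47)<60)]
if len(P)>10: print('handle',len(P),P.mean(0),cv2.minAreaRect(P[:,:2].astype(np.float32)))
go([607,47,180],Rt(-10.8))
"
```

```text
876 [446.61 -38.14 174.48]
((446.564453125, -39.1396369934082), (24.44540786743164, 24.310415267944336), 80.24174499511719)
handle 1280 [606.67  47.39  93.66] ((607.4055786132812, 45.779319763183594), (69.38387298583984, 13.083250999450684), 79.71226501464844)
t 26.30 q [ 0.3   0.55 -0.45  1.91  0.33  0.75 -0.49] P [447.52 -43.98 231.  ] F [ 0.25 -0.15 -0.17] grip 0.998
target TCP [607.  47. 180.] shift [114.4 143.4  51.7] turn [ 0.  -0.3  1.9] rows 3.048928124763987 0.17533877727302077
```

View pics/w27.png

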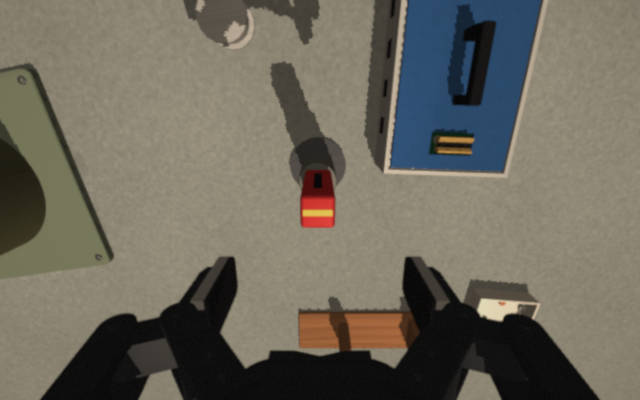

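step_arm:
  moves:
    - [[38,48,0],[0,0,1.9],100]
    - [[76,96,5],[0,0,1.9],100]
    - [[114,143,30],[0,0,1.9],100]
    - [[114,143,52],[0,0,1.9],100]
    - [[114,143,52],[0,0,1.9],100]
    - [[114,143,52],[0,0,1.9],100]

```text
clock: 27.05
tool_pos: [605.9, 46.6, 179.0]
eef_rot: [-0.002, 0.771, 0.637, 0.001]
contact_force: [-0.4, 0.7, 0.0]
grip_width: 1.002
```

```bash
python3 -c "
from h import *
d=shot('wrist'); cv2.imwrite('pics/w28.png',d['pixels'])
hsv=cv2.cvtColor(d['pixels'],cv2.COLOR_BGR2HSV)
m=(hsv[...,2]<60); P=cloud(d,m); P=P[(P[:,2]>90)&(P[:,2]<102)&(np.hypot(P[:,0]-607,P[:,1]-47)<60)]
if len(P)>10: print('handle',len(P),P.mean(0),cv2.minAreaRect(P[:,:2].astype(np.float32)))
go([607,46.5,71],Rt(-10.8))
"
```

```text
handle 1068 [608.74  49.03  94.59] ((608.5414428710938, 46.7469482421875), (68.05633544921875, 11.14645004272461), 79.00370788574219)
t 27.10 q [ 0.06  0.84 -0.39  1.42  0.35  0.95 -0.61] P [606.05  46.58 179.32] F [-0.09 -0.25 -0.16] grip 0.999
target TCP [607.   46.5  71. ] shift [ -0.5   1.1 108.3] turn [-0.1 -0.3 -0. ] rows 1.733200759188558 0.029125524464240393
```

View pics/w28.png

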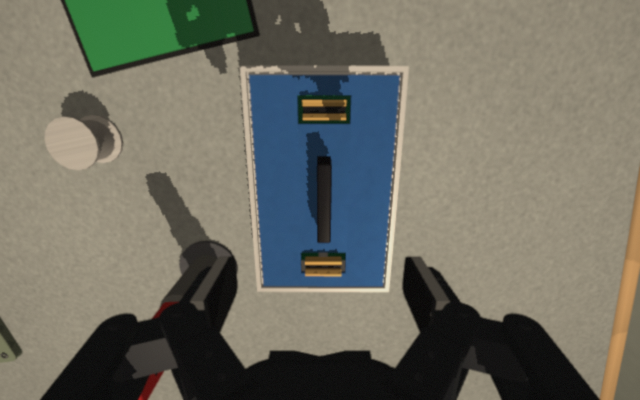

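step_arm:
  moves:
    - [[-0.5,1.7,50],[0,0,0],70]
    - [[-0.5,1.7,90],[0,0,0],50]
    - [[-0.5,1.7,108],[0,0,0],50]
    - [[-0.5,1.7,108],[0,0,0],50]
    - [[-0.5,1.7,108],[0,0,0],0]
    - [[-0.5,1.7,108],[0,0,0],0]
    - [[-0.5,1.7,108],[0,0,0],0]
    - [[-0.5,1.7,108],[0,0,0],0]
  newtons: 70

```text
clock: 28.1
tool_pos: [608.2, 46.8, 72.1]
eef_rot: [-0.002, 0.771, 0.637, 0.002]
contact_force: [-1.5, 0.0, 11.5]
grip_width: 0.122
```

```bash
python3 -c "
from h import *
go([607,46.5,71],Rt(-10.8))
"; python3 look.py 29 wrist,scene "[607,46,90]"
```

```text
t 28.10 q [ 0.03  0.98 -0.34  1.5   0.42  0.73 -0.67] P [608.2   46.83  72.11] F [-1.49  0.04 11.48] grip 0.122
target TCP [607.   46.5  71. ] shift [-0.6 -1.1  1.1] turn [ 0.  -0.3 -0. ] rows 0.026682630666262162 0.031323484097350786
scene 324 155 scale7
```

View pics/wrist_29.png

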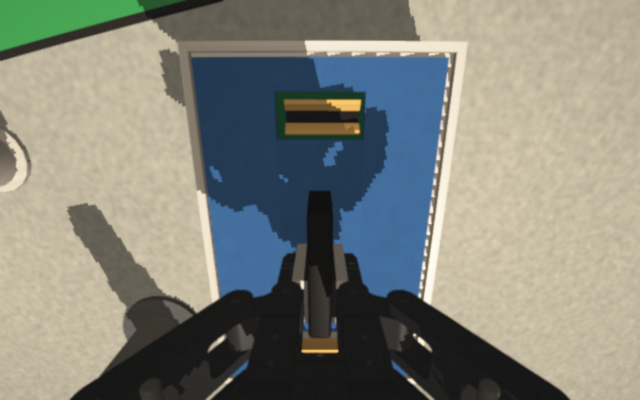

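View pics/scene_29.png

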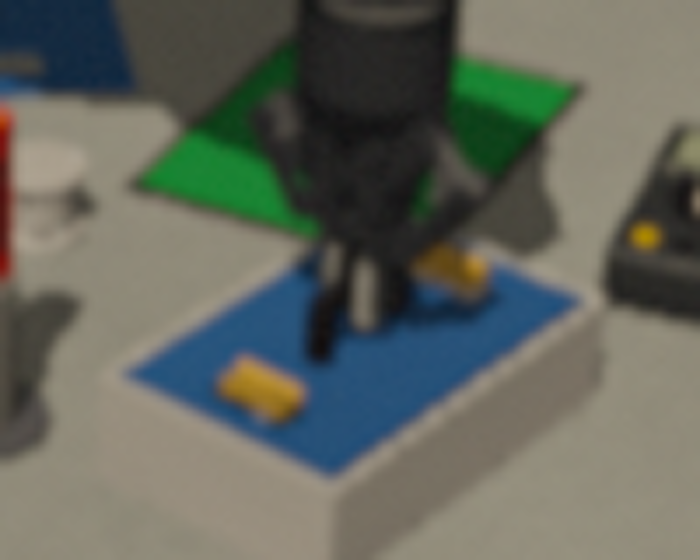

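step_arm:
  moves:
    - [[0,0,-6],[0,0,0],0]
    - [[0,0,-14],[0,0,0],0]
    - [[0,0,-30],[0,0,0],0]
    - [[0,0,-50],[0,0,0],0]
    - [[0,0,-60],[0,0,0],0]
    - [[0,0,-60],[0,0,0],0]

```text
clock: 28.95
tool_pos: [607.8, 46.4, 131.2]
eef_rot: [-0.002, 0.771, 0.637, 0.002]
contact_force: [-0.3, 1.0, -3.0]
grip_width: 0.121
```

```bash
python3 -c "
from h import *
go([482,318.5,130],Rt(0)); go([482,318.5,130],Rt(-10.8))
"; python3 look.py 30 scene,wrist "[607,46,110]"
```

```text
t 28.95 q [ 0.05  0.9  -0.37  1.46  0.38  0.85 -0.63] P [607.84  46.44 131.18] F [-0.28  1.01 -2.99] grip 0.121
target TCP [482.  318.5 130. ] shift [ 243.6 -174.7    2.7] turn [ -0.   -0.3 -10.8] rows 4.796141427513061 1.0119909071887976
t 28.95 q [ 0.05  0.9  -0.37  1.46  0.38  0.85 -0.63] P [607.84  46.44 131.18] F [-0.28  1.01 -2.99] grip 0.121
target TCP [482.  318.5 130. ] shift [ 243.6 -174.7    2.7] turn [-0.1 -0.3 -0. ] rows 4.796141427513061 0.03056693438847125
scene 325 150 scale7
```

View pics/scene_30.png

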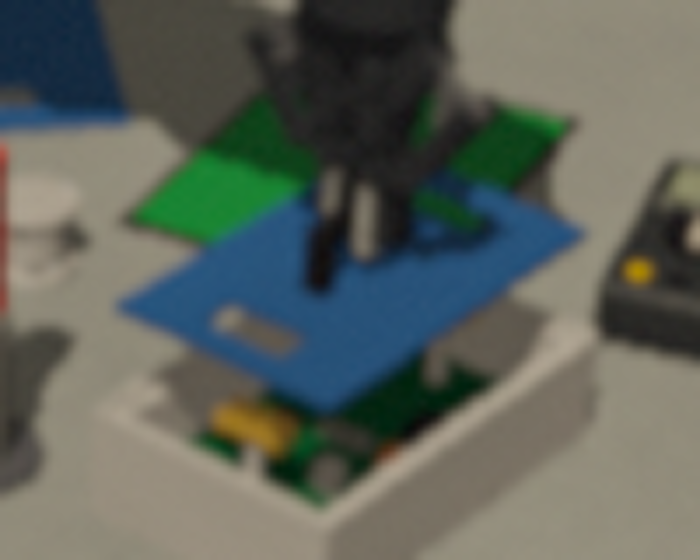

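View pics/wrist_30.png

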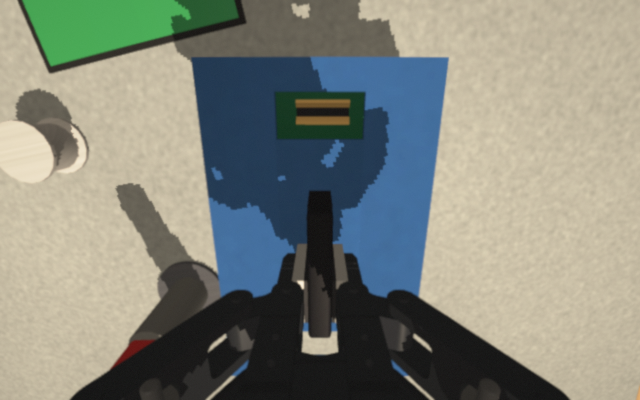

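step_arm:
  moves:
    - [[40,-28,0],[0,0,0],0]
    - [[85,-62,0],[0,0,-3],0]
    - [[135,-97,0],[0,0,-7],0]
    - [[185,-132,0],[0,0,-10.5],0]
    - [[225,-161,0],[0,0,-10.5],0]
    - [[244,-175,2],[0,0,-10.5],0]
    - [[244,-175,2],[0,0,-10.5],0]
    - [[244,-175,2],[0,0,-10.5],0]

```text
clock: 30.05
tool_pos: [481.7, 318.2, 129.7]
eef_rot: [-0.002, 0.709, 0.705, 0.001]
contact_force: [-0.4, -0.4, -2.0]
grip_width: 0.118
```

```bash
python3 -c "
from h import *
go([482,318.5,22],Rt(0))
d=shot('top'); cv2.imwrite('pics/t31.png',cv2.resize(d['pixels'][90:260,80:340],None,fx=3,fy=3))
w=shot('wrist'); cv2.imwrite('pics/w31.png',w['pixels'])
"
```

```text
t 30.05 q [-0.46  0.86 -0.35  1.59  0.38  0.76 -0.98] P [481.75 318.17 129.68] F [-0.42 -0.43 -2.01] grip 0.118
target TCP [482.  318.5  22. ] shift [ -0.2   0.4 107.7] turn [-0.1 -0.3 -0.4] rows 1.7229639560115309 0.0424916947667105
```

View pics/t31.png

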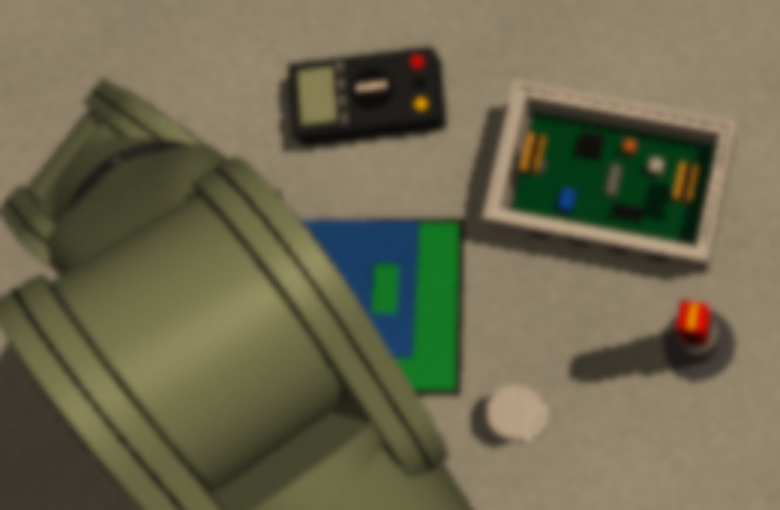

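View pics/w31.png

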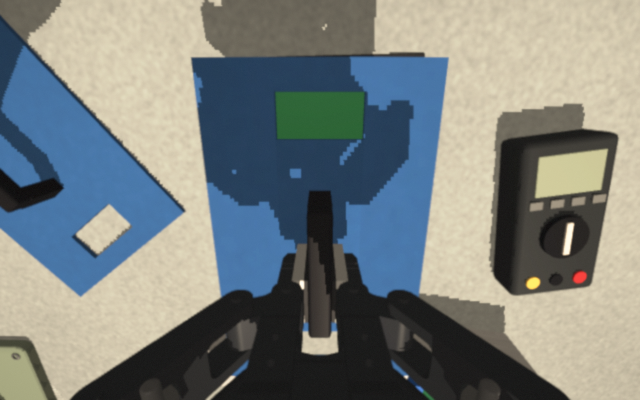

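step_arm:
  moves:
    - [[0,0,35],[0,0,0],0]
    - [[0,0,70],[0,0,0],0]
    - [[0,0,92],[0,0,0],0]
    - [[0,0,101],[0,0,0],0]
    - [[0,0,105],[0,0,0],0]
    - [[0,0,107],[0,0,0],0]
    - [[0,0,107],[0,0,0],0]

```text
clock: 31.02
tool_pos: [481.6, 319.7, 23.6]
eef_rot: [-0.002, 0.709, 0.705, 0.002]
contact_force: [-1.2, -0.9, -1.2]
grip_width: 0.126
```

step_arm:
  moves:
    - [[0,0,1],[0,0,0],0]
    - [[0,0,2],[0,0,0],0]
    - [[0,0,2],[0,0,0],0]

```text
clock: 31.4
tool_pos: [481.3, 319.6, 21.1]
eef_rot: [-0.002, 0.709, 0.705, 0.002]
contact_force: [-0.2, -0.3, -1.6]
grip_width: 0.119
```

step_arm:
  moves:
    - [[0,0,0.7],[0,0,0],0]
    - [[0,0,1.5],[0,0,0],0]
    - [[0,0,1.5],[0,0,0],0]

```text
clock: 31.78
tool_pos: [481.4, 319.6, 20.1]
eef_rot: [-0.002, 0.709, 0.705, 0.002]
contact_force: [-2.0, -2.3, 9.8]
grip_width: 0.124
```

On the mat (10 N). Release and rise.

step_arm:
  moves:
    - [[0,0,0],[0,0,0],25]
    - [[0,0,0],[0,0,0],50]
    - [[0,0,0],[0,0,0],50]
    - [[0,0,-30],[0,0,0],60]
    - [[0,0,-80],[0,0,0],60]
    - [[0,0,-130],[0,0,0],60]
    - [[0,0,-150],[0,0,0],60]
    - [[0,0,-150],[0,0,0],60]

```text
clock: 32.78
tool_pos: [482.0, 319.0, 170.8]
eef_rot: [-0.002, 0.709, 0.705, 0.003]
contact_force: [0.2, -0.1, -0.5]
grip_width: 0.598
```

step_arm:
  moves:
    - [[-60,0,0],[0,0,0],60]
    - [[-120,0,0],[0,0,0],60]
    - [[-180,0,0],[0,0,0],60]
    - [[-240,0,-40],[0,0,0],60]
    - [[-300,60,-60],[0,0,0],60]
    - [[-300,60,-60],[0,0,0],60]

```text
clock: 33.52
tool_pos: [541.0, 15.1, 227.7]
eef_rot: [-0.002, 0.71, 0.704, 0.001]
contact_force: [-0.7, 1.3, 0.3]
grip_width: 0.6
```

```bash
python3 -c "
from h import *
s=state(); print(s['clock'],s['tool_pos'],s['contact_force'])
d=shot('top'); cv2.imwrite('pics/t33.png',cv2.resize(d['pixels'][90:340,80:440],None,fx=2.2,fy=2.2,interpolation=cv2.INTER_CUBIC))
d2=shot('scene'); cv2.imwrite('pics/s33.png',d2['pixels'])
hsv=cv2.cvtColor(d['pixels'],cv2.COLOR_BGR2HSV)
m=(abs(hsv[...,0].astype(int)-107)<10)&(hsv[...,1]>120); P=cloud(d,m); P=P[(np.hypot(P[:,0]-482,P[:,1]-318)<130)&(P[:,2]<25)]
print('panel',len(P),P.mean(0),cv2.minAreaRect(P[:,:2].astype(np.float32)))
A=np.c_[P[:,:2]-P[:,:2].mean(0),np.ones(len(P))]; print('plane',np.linalg.lstsq(A,P[:,2],rcond=None)[0])
m=(abs(hsv[...,0].astype(int)-60)<15)&(hsv[...,1]>120); P=cloud(d,m); P=P[(np.hypot(P[:,0]-482,P[:,1]-318)<170)&(P[:,2]<25)]
print('mat',len(P),cv2.minAreaRect(P[:,:2].astype(np.float32)))
"
```

```text
33.525 [541.03  15.06 227.69] [-0.69  1.29  0.28]
panel 2243 [479.44 320.11   7.67] ((480.2286071777344, 320.92816162109375), (203.12933349609375, 121.6839599609375), 89.47550201416016)
plane [-0.    0.    7.67]
mat 1582 ((482.8357238769531, 319.71905517578125), (172.4263458251953, 235.505126953125), 0.4735601246356964)
```

View pics/t33.png

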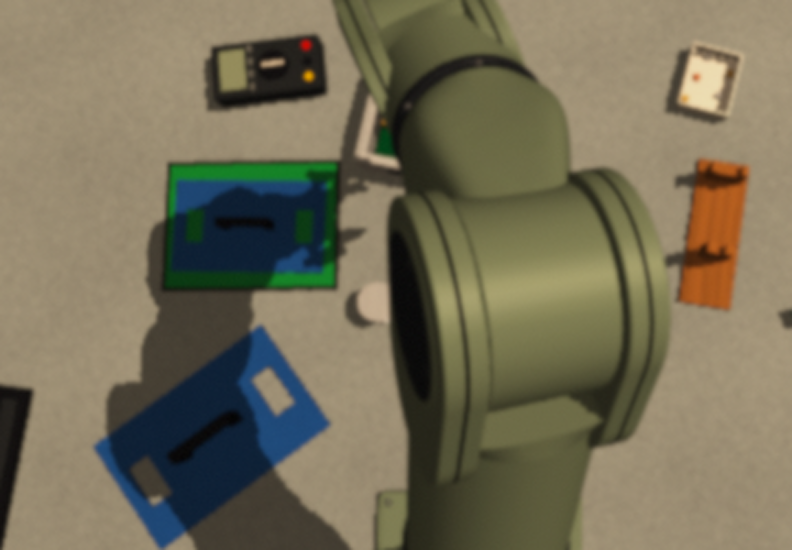

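View pics/s33.png

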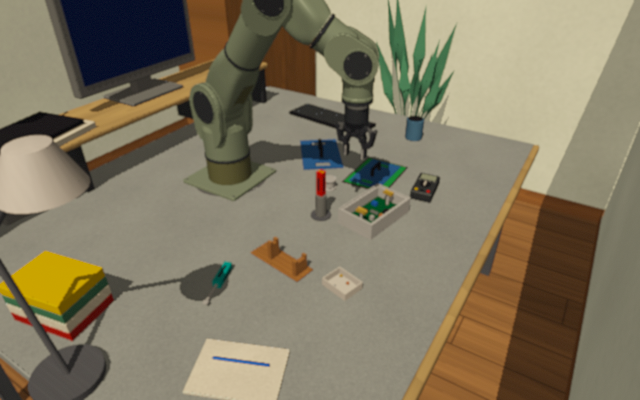

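```bash
python3 -c "
from h import *
print(manip.sign_off())"
```

```text
the job is handed in; nothing more can be done
None
```

I finished the job and handed it in at about 33.5 s of the 72 s allowed; no verdict is reported, and none of my checks failed.

- **Stand the screwdriver up:** I took it from the rest and set it upright in the holder. I then regripped it from above by the end of its handle.
- **Turn the fasteners:** I turned the right one, then the left, anticlockwise until the wrist torque rose from about 0.07 to 0.25 N m, which marked the stop. In the pictures both bars lined up with their holes, and the panel later lifted clear of them. Only the blade touched them. The bars started about 8–10° past the case's y axis, and the blade play was nearer 18° than the stated 12°.
- **Return the screwdriver:** I put it back upright in the holder. The last measurement put its butt 174.5 mm above the desk and within about 1.5 mm of where it stood in the holder before.
- **Move the panel:** I lifted it level and lowered it until it pressed on the mat with about 10 N before letting go. By depth measurement it lies flat, handle up, about 3 mm from the mat's centre, with its top face at 7.7 mm.
- **Bystanders:** the multimeter, tray and spool look unmoved in the last pictures, but I judged this by eye. The arm ended clear of everything.

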